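# Comb scattered pencils into rows with a desk rake

### The job

Take the wooden hand rake off its pad, reach under the wire shelf with it and comb the six scattered pencils towards the metal strip, so that they all lie flat in tidy rows, close together behind the strip and parallel to it. Touch the pencils only with the rake, do not knock the shelf, and leave the other things on the desk where they are. Then stand the rake back upright in the middle of its pad, its handle towards the robot as before, and let go.

Things in the scene. Friction and masses are not known exactly. Their poses are not given: they have to be found in the camera images.
- strip: Low bare-metal straight edge fixed to the desk, a bar 220 long (its y axis), 14 thick (x), 12 high. Origin: under its centre; its +x axis points away from the robot, to the pencils. The pencils are lined up against its far (+x) long side, which lies 7 in front of the origin.
- rake: Loose wooden rake, 0.15-0.25 kg, nearly all in the head. Head 200 wide (y), 30 deep (x), 44 high, teeth set closer than a pencil; it stands on them. Level handle 14 wide, 18 high, centre line 53 above the teeth tips, running to -x, its end 105 from the origin. Origin: under the head's centre, at the teeth tips; z up. The flat raking side is at x = -15.
- rake_grip (a point): Point on the centre line of the rake's handle, 85 from the rake's origin towards the handle's end, 20 short of the end and 53 above the teeth tips; same axes as the rake.
- pad: Thin dark rubber pad fixed to the desk, 110 (x) by 270 (y), 3 thick, where the rake stands at the start (its head on the pad, its handle towards the robot). It may be on the left or the right. Origin: centre of its underside.
- shelf: White open wire shelf fixed over the pencils: rods along y, 170 deep (x), 420 wide (y), rods' underside 210 above the desk, four 10 thick legs at the corners (x = 0 and 170, y = +-210). Origin: on the desk below the middle of its front edge (nearer the robot); +x points away from the robot, nearly parallel to the strip's. Books and a speaker stand on its ends.
- pencil_1: Short six-sided wooden pencil, all six alike: 80 long along its y axis (plus a 14 point at +y), 9 across the flats, lying on the desk behind the strip, under the shelf. Origin: middle of its length, on its axis (4.5 above the desk when it lies flat).
- pencil_2: Short six-sided wooden pencil, all six alike: 80 long along its y axis (plus a 14 point at +y), 9 across the flats, lying on the desk behind the strip, under the shelf. Origin: middle of its length, on its axis (4.5 above the desk when it lies flat).
- pencil_3: Short six-sided wooden pencil, all six alike: 80 long along its y axis (plus a 14 point at +y), 9 across the flats, lying on the desk behind the strip, under the shelf. Origin: middle of its length, on its axis (4.5 above the desk when it lies flat).
- pencil_4: Short six-sided wooden pencil, all six alike: 80 long along its y axis (plus a 14 point at +y), 9 across the flats, lying on the desk behind the strip, under the shelf. Origin: middle of its length, on its axis (4.5 above the desk when it lies flat).
- pencil_5: Short six-sided wooden pencil, all six alike: 80 long along its y axis (plus a 14 point at +y), 9 across the flats, lying on the desk behind the strip, under the shelf. Origin: middle of its length, on its axis (4.5 above the desk when it lies flat).
- pencil_6: Short six-sided wooden pencil, all six alike: 80 long along its y axis (plus a 14 point at +y), 9 across the flats, lying on the desk behind the strip, under the shelf. Origin: middle of its length, on its axis (4.5 above the desk when it lies flat).
- sharpener: Grey drum pencil sharpener, 44 wide, 82 high, standing beside the pencils under the shelf. To be left alone. Origin: under its centre, on the desk.
- eraser: White eraser 45 x 20 x 13, beside the pencils under the shelf. To be left alone. Origin: under its centre, on the desk.
- glue_stick: Glue stick, 27 wide, 88 high, standing beyond the pencils. To be left alone. Origin: under its centre, on the desk.
- phone_stand: Dark phone leaning on a white desk stand, 90 x 75, 155 high. To be left alone. Origin: under its centre, on the desk.
- pen_cup: White cup with pens, 80 wide, 90 high (pens to 160). To be left alone. Origin: under its centre, on the desk.
- clip_box: White two-part tray for clips, 90 x 120 x 40. To be left alone. Origin: under its centre, on the desk.
There are look-alikes about, which are no part of the job. What is shaped like the pencil_5 but turquoise is not meant. Several things have the shape of the rake; the one meant has the colours described above.

How it is judged:
By the outcome, as a careful person would: the job done as asked, in the order asked, and still so for the second after the job is handed in, with the robot touching nothing.
It also fails if it takes over 64 s, if anything falls off the work surface, if the arm or the gripper's body presses on something with over 40 N, if the wrist force passes 120 N, or if a joint passes its speed limit or range.

### The arm

A 7-joint arm with a two-finger parallel gripper is mounted at the origin on the work surface. World frame = base frame: x ahead of the robot, y to its left, z up, the work surface at z = 0. Lengths are in m, angles in rad, forces in N, time in s.
With the tool pointing down it reaches from about 0.4 to 0.875 m from the base axis. Payload 19.3 kg.
Tool frame: the origin (TCP) lies at the very end of the fingers, on their centre line; the grasp point (between the pads) lies bot.tcp_to_grasp behind it (bot.tcp_to_grasp is the distance from the TCP to the grasp point, in m); z points along the fingers, y is the direction in which the jaws open and shut (so a half turn about z gives the same grasp; the last joint's range is limited). The gripper opens to 85 mm and grips with 20 to 120 N. Pads are 22 mm wide; open, the fingers measure 114 mm over their backs; the gripper's body (76 mm by 85 mm) begins 54 mm behind the grasp point. The pads swing forward as they close: fully open they stand 13 mm farther back than shut.
Start: joints at [1.069, 0.521, -0.036, 1.599, 0.021, 1.021, -0.113], TCP at [0.262, -0.568, 0.231] pointing down, gripper open.
Joint ranges: [-2.91, 2.91], [-0.3, 2.13], [-1.5, 1.42], [0.17, 2.43], [-1.26, 4.41], [0.16, 1.93], [-2.52, 2.52]. Speed limits (rad/s): [1.89, 1.89, 2.39, 2.39, 3.01, 3.01, 3.01].

### API

Orientations are given as [roll, pitch, yaw] about the fixed x, y, z axes, in that order (R = Rz(yaw) Ry(pitch) Rx(roll)).
In Python, from workcell import bot gives the robot as it stands.
- The arm moves only by the tool servo_tool, never from a script. Its argument "targets" is a list of rows, each a list of 2 entries, a list of its own where there are three numbers: the shift along the tool's x, y, z in units of 0.05 m (1.0 is 0.05 m), then the turn about the tool's z in units of 5 degrees (1.0 is 5 degrees). A call has 1 to 12 rows; each row shifts and turns the commanded pose from where the row before left it, along the tool's axes as they then stand; what a row does not reach is not made up. A row lasts 1/8 s, in which the tool goes at most 62.5 mm and 10.7 degrees, less where a joint would pass 70% of its speed; a pose out of reach is approached as far as the arm can. A call with a number of a shift or a turn outside -1 to 1 is refused whole. A call with a gripper value outside its range is refused whole. "gripper" is the opening, from -1 (shut) to 1 (fully open), so that 0 is half open, set as the call begins (left out, the last holds). The fingers move at their own pace and stop on an object; "newtons" is the grip in N (left out, the last holds). Time passes only in rows, so rows that do not move let the fingers close. It gives the time, the measured TCP pose, the force and the opening at its end, in the units of the state.
- bot.observe(): the state, without advancing time (a new reading comes with each control period).
- bot.grab_frame(name): name is "scene" or "top"; returns the picture (400x640x3 uint8, blue, green, red); there is no depth.
- bot.get_calibration(name): a dict with "fx", "fy", "cx", "cy" (pixels), "pose" (4x4, takes a point from camera to world coordinates). Camera axes: x right, y up, looking along -z (the intrinsics and any distortion apply to the point x, -y, -z); pixel columns grow to the right and rows downward; lengths in m; the calibration is good to about 2 mm. A picture is of the moment at which its call begins. get_calibration takes no time and is no camera call.
- bot.job_done(): hands the job in, once; it reports no verdict.
The state is a dict: "clock": time; "qpos": joint angles; "qd": joint speeds; "joint_efforts": joint torques, N m; "position": TCP position; "tool_rot": TCP orientation; "force": force on the tool from outside, world axes, zero at the start; "moment": the same for the moment, N m; "grip_width": finger opening in m.
Only numpy, scipy, OpenCV 4.12 (cv2) and the standard library are available. Lean on these libraries where they do the work, as an engineer would, in place of code of your own. Each camera call takes 0.05 s, during which the arm holds its last target.

## Working session

There is one attempt and no reset: what is moved stays moved. The work goes in short steps, Python scripts to look and compute and a tool call to move; the robot and the scene stay as the last step left them, time stands still between calls to the robot, and variables do not carry over. Pictures are saved under pics/ and viewed, and the job is handed in when it is done.

Besides the shell and the picture viewer there is one more tool, called by a JSON object that holds its "api" and its "payload", one argument or row to a line. servo_tool: Moves the arm, as the interface text tells. Its arguments: {"type":"object","properties":{"targets":{"type":"array","items":{"type":"array"}},"gripper":{"type":"number"},"newtons":{"type":"number"}},"required":["targets"]}

```bash
ls; mkdir -p pics; python3 - <<'E'
from workcell import bot
import cv2
s=bot.observe();print(s, bot.tcp_to_grasp)
for n in("scene","top"):
    f=bot.grab_frame(n);cv2.imwrite(f"pics/{n}0.png",f)
    c=bot.get_calibration(n);print(n,c)
E
```

```text
pics
{'clock': 0.0, 'qpos': array([ 1.06880427,  0.52203114, -0.03634069,  1.60001949,  0.02118705,
        1.02106895, -0.11279529]), 'qd': array([ 6.03347305e-04,  3.97955540e-04, -1.06674291e-04,  9.90734774e-04,
        1.14858976e-04, -2.10551417e-05,  2.02258345e-03]), 'joint_efforts': array([-1.26303254e-03, -9.27120423e+01,  1.97871521e+00, -3.69935632e+01,
        1.77259266e-02,  8.21978407e-03, -8.19937031e-05]), 'position': array([ 0.26139678, -0.56733842,  0.23071078]), 'tool_rot': array([-3.14045187e+00,  6.32974631e-05,  4.31791783e-01]), 'force': array([ 0.30257662, -0.32745392, -0.98824116]), 'moment': array([-0.02671197, -0.00027791,  0.00680953]), 'grip_width': 0.08531127602238184} 0.0187
scene {'fx': 459.8920575257226, 'fy': 459.8920575257226, 'cx': 314.1467583814895, 'cy': 204.89546454007606, 'pose': array([[ 0.35154899, -0.60992024,  0.7102187 ,  1.53246302],
       [ 0.93607046,  0.21797796, -0.27614798, -0.34412578],
       [ 0.01361622,  0.76189429,  0.64755825,  0.90871244],
       [ 0.        ,  0.        ,  0.        ,  1.        ]])}
top {'fx': 494.22937613942327, 'fy': 494.22937613942327, 'cx': 312.4456342907945, 'cy': 202.3611338995706, 'pose': array([[ 0.08299268,  0.9716156 , -0.22152953,  0.32759633],
       [-0.99654107,  0.08186488, -0.01428441, -0.01819741],
       [ 0.00425653,  0.22194878,  0.97504904,  1.20665078],
       [ 0.        ,  0.        ,  0.        ,  1.        ]])}
```

View pics/scene0.png

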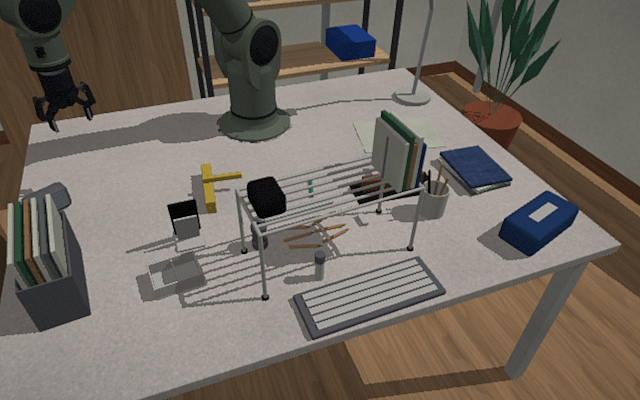

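View pics/top0.png

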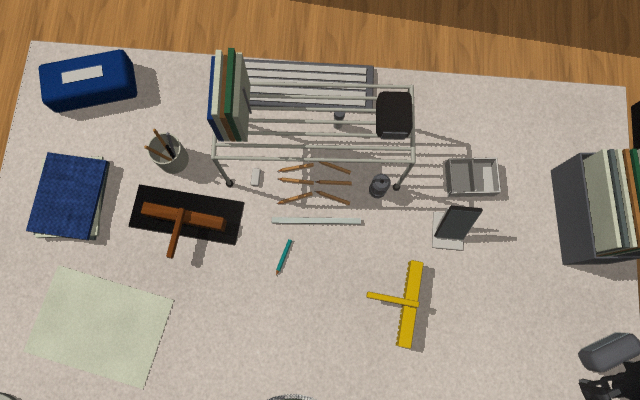

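Top view: the wooden rake is on a dark pad at (185,217). A yellow look-alike rake lies at (410,304) and a turquoise pencil at (285,257). Strip is at (318,221), and the pencils are at about (280–350, 165–200) under the shelf. I'll take enlarged crops to confirm.

```bash
cat > h.py <<'E'
import numpy as np, cv2
from workcell import bot
def ray(n,u,v):
    c=bot.get_calibration(n);P=c["pose"]
    d=P[:3,:3]@np.array([(u-c["cx"])/c["fx"],-(v-c["cy"])/c["fy"],-1.])
    return P[:3,3],d
def pt(n,u,v,z):
    o,d=ray(n,u,v);return o+d*(z-o[2])/d[2]
def proj(n,p):
    c=bot.get_calibration(n);P=c["pose"];q=P[:3,:3].T@(np.asarray(p)-P[:3,3])
    return np.array([c["cx"]+c["fx"]*q[0]/-q[2],c["cy"]-c["fy"]*q[1]/-q[2]])
E
python3 - <<'E'
import cv2
f=cv2.imread("pics/top0.png")
cv2.imwrite("pics/c1.png",cv2.resize(f[175:275,120:250],None,fx=6,fy=6,interpolation=cv2.INTER_CUBIC))
cv2.imwrite("pics/c2.png",cv2.resize(f[130:245,210:430],None,fx=3.6,fy=3.6,interpolation=cv2.INTER_CUBIC))
f=cv2.imread("pics/scene0.png")
cv2.imwrite("pics/c3.png",cv2.resize(f[160:290,240:440],None,fx=4,fy=4,interpolation=cv2.INTER_CUBIC))
E
```

```text
(no output)
```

View pics/c1.png

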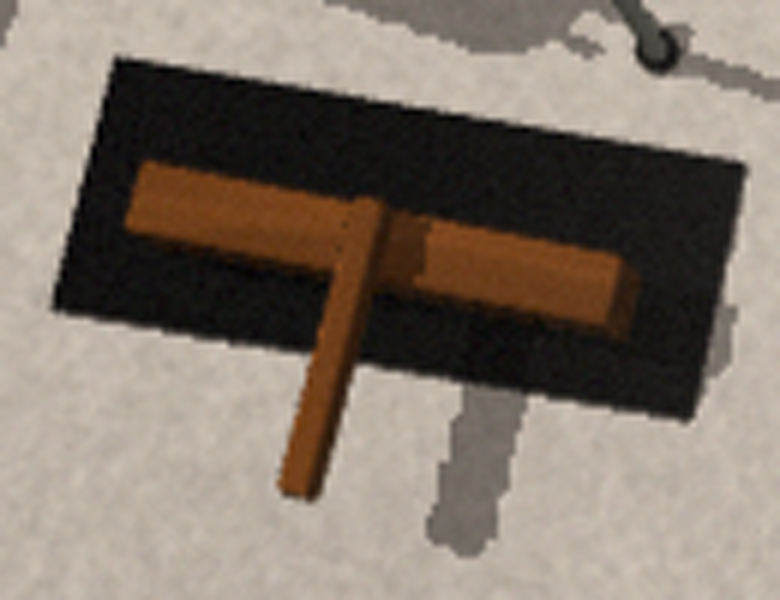

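View pics/c2.png

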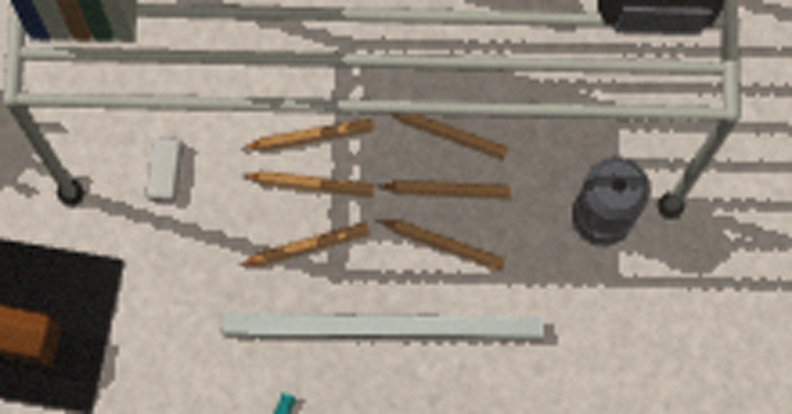

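View pics/c3.png

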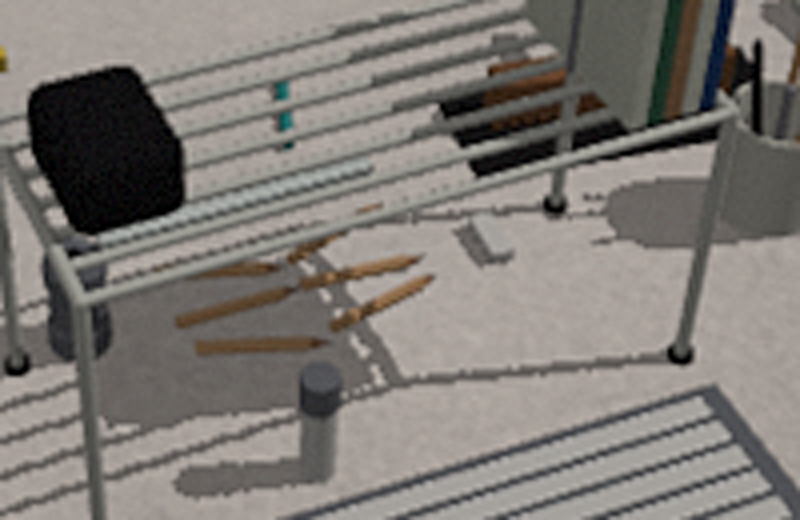

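Confirmed: the wooden rake on the dark pad is brown, and the yellow one is the look-alike. Next I measure positions.

```bash
python3 - <<'E'
from h import *
np.set_printoptions(precision=4,suppress=True)
a=lambda p,z:pt("top",p[0]/6+120,p[1]/6+175,z)
b=lambda p,z:pt("top",p[0]/3.6+210,p[1]/3.6+130,z)
f=cv2.imread("pics/top0.png")
hsv=cv2.cvtColor(f,cv2.COLOR_BGR2HSV)
# pad
m=((hsv[...,2]<45)).astype(np.uint8);m2=np.zeros_like(m);m2[180:250,120:250]=m[180:250,120:250]
br=((hsv[...,1]>150)&(hsv[...,0]<25)).astype(np.uint8); m3=np.zeros_like(m);m3[180:265,120:240]=br[180:265,120:240]
cs,_=cv2.findContours(m2|m3*0+0|m2,cv2.RETR_EXTERNAL,cv2.CHAIN_APPROX_NONE)
P=[(117,57),(747,163),(690,420),(53,310)]
W=np.array([a(p,.003) for p in P]);print("pad",W,W.mean(0))
e=W[1]-W[0];e2=W[2]-W[3];print("sides",np.linalg.norm(W[1]-W[0]),np.linalg.norm(W[2]-W[1]),"yaw",[np.degrees(np.arctan2(x[0],-x[1])) for x in(e,e2)], np.degrees(np.arctan2(*(W[0]-W[3])[[1,0]])))
H=np.array([a(p,.065) for p in[(280,487),(318,492),(388,203),(357,197)]]);print("handle",H)
d=(H[2]+H[3]-H[0]-H[1])/2;print(np.linalg.norm(d),np.degrees(np.arctan2(d[1],d[0])),"end mid",(H[0]+H[1])/2)
T=np.array([a(p,.047) for p in[(147,160),(620,254),(607,325),(125,228)]]);print("head",T,T.mean(0),np.degrees(np.arctan2((T[1]-T[0])[0],-(T[1]-T[0])[1])))
S=np.array([b(p,.012) for p in[(222,317),(543,319),(545,336),(222,333)]]);print("strip",S,S.mean(0))
for n,p,q in[("A",(245,148),(373,123)),("B",(245,177),(373,190)),("C",(245,264),(368,229)),("D",(388,113),(505,154)),("E",(380,186),(510,191)),("F",(377,221),(502,266))]:
    x=b(p,.006);y=b(q,.006);print(n,x[:2],y[:2],np.linalg.norm(x-y))
for n,p in[("legL",(70,192)),("legR",(672,206)),("sharp base",(602,222)),("er",(150,195)),("er2",(178,198)),("er3",(152,140))]: print(n,b(p,.0)[:2])
for n,p in[("shelfFL",(14,98)),("shelfFR",(735,108))]: print(n,b(p,.215)[:2])
for n,p in[("glue",(320,478)),("legs BL",(680,353)),("BR",(95,520)),("FL",(555,205)),("FR",(16,365)),("sharp",(77,355))]:print(n,pt("scene",p[0]/4+240,p[1]/4+160,0)[:2])
E
```

```text
pad [[0.6105 0.4366 0.003 ]
 [0.5873 0.1685 0.003 ]
 [0.4785 0.1795 0.003 ]
 [0.5018 0.4456 0.003 ]] [0.5445 0.3075 0.003 ]
sides 0.2691052579640662 0.1094030719979197 yaw [np.float64(-4.9319519844081094), np.float64(-5.008302861729761)] -4.70196816725071
handle [[0.4317 0.3234 0.065 ]
 [0.4311 0.3085 0.065 ]
 [0.5461 0.2976 0.065 ]
 [0.5474 0.3101 0.065 ]]
0.1159680459899928 -5.966406473763885 end mid [0.4314 0.3159 0.065 ]
head [[0.5589 0.4012 0.047 ]
 [0.5367 0.2078 0.047 ]
 [0.5078 0.2094 0.047 ]
 [0.5306 0.4055 0.047 ]] [0.5335 0.306  0.047 ] -6.5555438622404285
strip [[ 0.5511  0.096   0.012 ]
 [ 0.5681 -0.1228  0.012 ]
 [ 0.5565 -0.1249  0.012 ]
 [ 0.5401  0.0949  0.012 ]] [ 0.554  -0.0142  0.012 ]
A [0.6738 0.0927] [0.6996 0.0047] 0.09173640436989011
B [0.6528 0.0906] [0.651  0.0007] 0.08999518189856252
C [0.5907 0.0845] [0.6227 0.0018] 0.08866217301255477
D [ 0.7079 -0.0052] [ 0.6848 -0.0895] 0.08735504898043203
E [ 0.6542 -0.004 ] [ 0.6583 -0.0948] 0.09087605791501038
F [ 0.6289 -0.004 ] [ 0.6042 -0.0928] 0.09217967369955322
legL [0.6332 0.2123]
legR [ 0.6586 -0.209 ]
sharp base [ 0.643  -0.1607]
er [0.6358 0.1562]
er2 [0.6353 0.1365]
er3 [0.6758 0.1593]
shelfFL [0.6324 0.2106]
shelfFR [ 0.6618 -0.209 ]
glue [ 0.8173 -0.0463]
legs BL [0.7976 0.2274]
BR [ 0.8011 -0.1909]
FL [0.629  0.2162]
FR [ 0.6539 -0.2048]
sharp [ 0.6588 -0.1633]
```

```bash
python3 - <<'E'
from h import *
f=cv2.imread("pics/scene0.png")
g=cv2.resize(f[0:150,0:150],None,fx=4,fy=4,interpolation=cv2.INTER_CUBIC)
for h in range(0,401,50):
    p=proj("scene",[0.2614,-0.5673,0.2307+h/1000]);print(h,p)
    q=tuple(int(x*4) for x in p); cv2.circle(g,q,3,(0,0,255),-1);cv2.putText(g,str(h),(q[0]+8,q[1]),0,.4,(0,255,255),1)
# scale
print(proj("scene",[0.2614,-0.5673+.0,0.4307])-proj("scene",[0.2614,-0.5173,0.4307]))
cv2.imwrite("pics/g.png",g)
E
```

```text
0 [ 75.25490909 129.4442201 ]
50 [ 69.30696139 113.44585633]
100 [63.04211048 96.59510903]
150 [56.43433659 78.82199204]
200 [49.45469124 60.04864184]
250 [42.07087332 40.18817721]
300 [34.24672923 19.14335476]
350 [25.94166086 -3.19502335]
400 [ 17.10992102 -26.95000467]
[-21.62328645   2.58693265]
```

View pics/g.png

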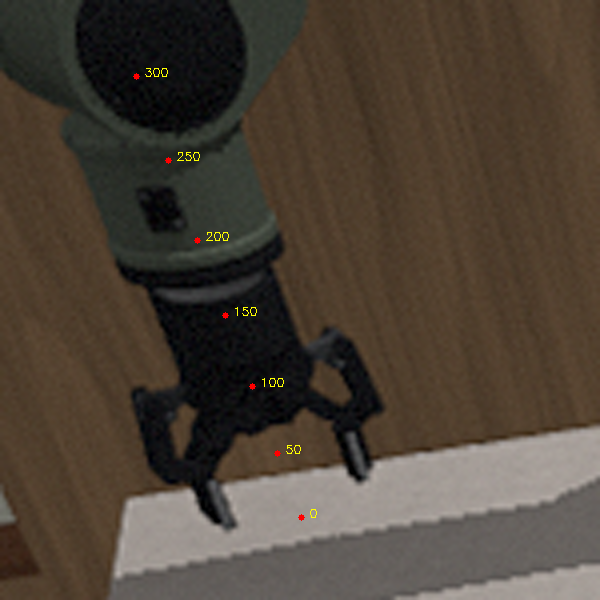

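```bash
python3 - <<'E'
from h import *
np.set_printoptions(precision=4,suppress=True)
b=lambda p,z:pt("scene",p[0]/4+240,p[1]/4+160,z)
for n,p,q in[("D",(197,347),(328,341)),("A",(333,326),(434,279)),("E",(178,322),(298,290)),("B",(302,282),(422,258))]:
    print(n,b(p,.005)[:2],b(q,.005)[:2])
# shelf rods front in scene: front-left/right corners
for z in(.21,.2135,.217,.22): print(z,proj("scene",[.633,.2115,z]),proj("scene",[.66,-.209,z]),proj("top",[.633,.2115,z]),proj("top",[.66,-.209,z]))
f=cv2.imread("pics/scene0.png")
cv2.imwrite("pics/c4.png",cv2.resize(f[120:260,225:425],None,fx=4,fy=4,interpolation=cv2.INTER_CUBIC))
E
```

```text
D [ 0.684  -0.0852] [0.7091 0.0013]
A [0.6967 0.0099] [0.677  0.0952]
E [ 0.6565 -0.09  ] [ 0.6547 -0.0003]
B [0.648  0.0053] [0.6538 0.0959]
0.21 [385.968  154.1403] [235.4925 192.7735] [213.953  157.6488] [413.637 161.53 ]
0.2135 [386.1167 153.0607] [235.3513 191.641 ] [213.6366 157.1326] [413.9764 161.0265]
0.217 [386.2659 151.9771] [235.2095 190.5038] [213.3182 156.6129] [414.318  160.5197]
0.22 [386.3942 151.0451] [235.0875 189.5254] [213.0436 156.1648] [414.6126 160.0826]
```

View pics/c4.png

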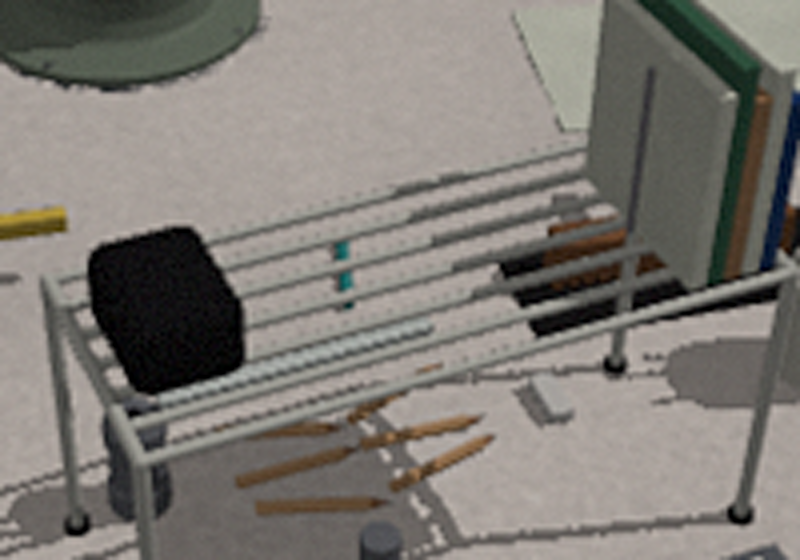

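```bash
cat >> h.py <<'E'
def rows(wps,start=None,maxs=0.05,maxt=8.0,verbose=True):
    """world waypoints (x,y,z,yawdeg) -> tool-axis rows [[x,y,z],turn]"""
    if start is None:
        s=bot.observe();start=(*s["position"],np.degrees(s["tool_rot"][2]))
    cur=np.array(start,float);out=[]
    for w in wps:
        w=np.array([cur[i] if v is None else v for i,v in enumerate(w)],float)
        n=int(np.ceil(max(np.linalg.norm((w-cur)[:3])/maxs,abs(w[3]-cur[3])/maxt,1e-9)));c0=cur.copy()
        for k in range(1,n+1):
            t=c0+(w-c0)*k/n
            d=t-cur;y=np.radians(cur[3]);
            tx=np.array([np.cos(y),np.sin(y),0]);ty=np.array([np.sin(y),-np.cos(y),0])
            r=[round(float(d[:3]@tx)/.05,2),round(float(d[:3]@ty)/.05,2),round(float(-d[2])/.05,2)];tu=round(float(-d[3])/5,2)
            out.append([r,[tu]] if False else [r,tu])
            cur[:3]+=.05*(r[0]*tx+r[1]*ty)+np.array([0,0,-.05*r[2]]);cur[3]-=5*tu
    if verbose:
        print(len(out),"rows; end",np.round(cur,4))
        import json
        for i in range(0,len(out),12): print(json.dumps(out[i:i+12]))
    return out
E
python3 -c "
from h import *
rows([(.5,-.15,.25,6),(.432,.316,.2,-6)],maxs=.052)"
```

```text
20 rows; end [ 0.4319  0.3161  0.1998 -6.0083]
[[[0.78, -0.56, -0.04], 0.37], [[0.77, -0.58, -0.04], 0.38], [[0.74, -0.61, -0.04], 0.37], [[0.73, -0.63, -0.03], 0.38], [[0.7, -0.66, -0.04], 0.37], [[0.68, -0.68, -0.04], 0.38], [[0.66, -0.7, -0.04], 0.37], [[0.64, -0.72, -0.04], 0.38], [[0.61, -0.74, -0.04], 0.37], [[0.58, -0.76, -0.03], 0.38], [[-0.04, -0.94, 0.1], 0.24], [[-0.05, -0.94, 0.1], 0.24]]
[[[-0.08, -0.94, 0.1], 0.24], [[-0.1, -0.94, 0.1], 0.24], [[-0.11, -0.93, 0.1], 0.24], [[-0.14, -0.93, 0.1], 0.24], [[-0.16, -0.93, 0.1], 0.24], [[-0.17, -0.93, 0.1], 0.24], [[-0.19, -0.92, 0.1], 0.24], [[-0.22, -0.92, 0.1], 0.24]]
```

{"api": "servo_tool", "payload": {
  "targets": [
    [[0.78, -0.56, -0.04], 0.38],
    [[0.76, -0.58, -0.04], 0.38],
    [[0.74, -0.6, -0.04], 0.38],
    [[0.72, -0.64, -0.04], 0.38],
    [[0.7, -0.66, -0.04], 0.38],
    [[0.68, -0.68, -0.04], 0.38],
    [[0.66, -0.7, -0.04], 0.38],
    [[0.64, -0.72, -0.04], 0.38],
    [[0.6, -0.74, -0.04], 0.38],
    [[0.58, -0.76, -0.04], 0.38],
    [[-0.04, -0.94, 0.1], 0.24],
    [[-0.06, -0.94, 0.1], 0.24]
  ],
  "gripper": 0,
  "newtons": 40
}}

```text
clock: 1.6
position: [0.4857, -0.0566, 0.2409]
tool_rot: [-3.141, 0.0, 0.058]
force: [0.2, 0.3, 0.1]
grip_width: 0.0428
```

{"api": "servo_tool", "payload": {
  "targets": [
    [[-0.08, -0.94, 0.1], 0.24],
    [[-0.1, -0.94, 0.1], 0.24],
    [[-0.12, -0.94, 0.1], 0.24],
    [[-0.14, -0.94, 0.1], 0.24],
    [[-0.16, -0.92, 0.1], 0.24],
    [[-0.18, -0.92, 0.1], 0.24],
    [[-0.2, -0.92, 0.1], 0.24],
    [[-0.22, -0.92, 0.1], 0.24]
  ]
}}

```text
clock: 2.6
position: [0.4313, 0.3163, 0.2009]
tool_rot: [3.141, 0.0, -0.109]
force: [1.5, -1.2, -0.5]
grip_width: 0.0423
```

```bash
python3 -c "
from h import *
s=bot.observe();print(s['clock'],s['position'],np.degrees(s['tool_rot']),s['force'],s['grip_width'])
rows([(.432,.3163,.2,-6),(.432,.3163,.075,-6),(.432,.3163,.054,-6)],maxs=.04)
f=bot.grab_frame('scene');cv2.imwrite('pics/s1.png',f)
"
```

```text
2.6 [0.43125028 0.31627847 0.20090427] [ 1.79985215e+02  2.44969619e-02 -6.23209678e+00] [ 1.51518805 -1.22420349 -0.53507112] 0.04231065058759747
6 rows; end [ 0.4317  0.3162  0.0539 -5.9821]
[[[0.01, -0.0, 0.02], -0.05], [[0.0, -0.0, 0.62], 0.0], [[0.0, -0.0, 0.63], 0.0], [[0.0, -0.0, 0.62], 0.0], [[0.0, -0.0, 0.63], 0.0], [[0.0, -0.0, 0.42], 0.0]]
```

View pics/s1.png

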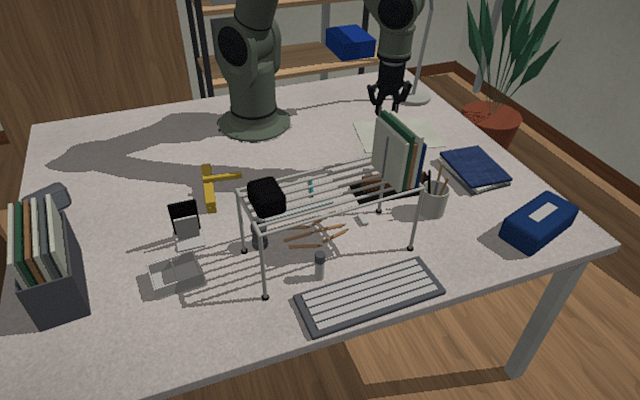

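The gripper is above the handle end (388,100 px). I'll measure the gripper profile, since clearance under the shelf is critical.

```bash
python3 - <<'E'
from h import *
f=cv2.imread("pics/s1.png")
g=cv2.resize(f[0:120,330:450],None,fx=6,fy=6,interpolation=cv2.INTER_CUBIC)
for h in range(0,261,20):
    p=proj("scene",[.4313,.3163,.2009+h/1000]); q=(int((p[0]-330)*6),int(p[1]*6))
    cv2.circle(g,q,2,(0,0,255),-1);cv2.putText(g,str(h),(q[0]+150,q[1]),0,.4,(0,255,255),1)
print(np.linalg.norm(proj("scene",[.41,.2663,.3609])-proj("scene",[.41,.3663,.3609]))*6/100,"px/mm (y)")
cv2.imwrite("pics/g1.png",g[:600])
E
```

```text
1.863854205723913 px/mm (y)
```

View pics/g1.png

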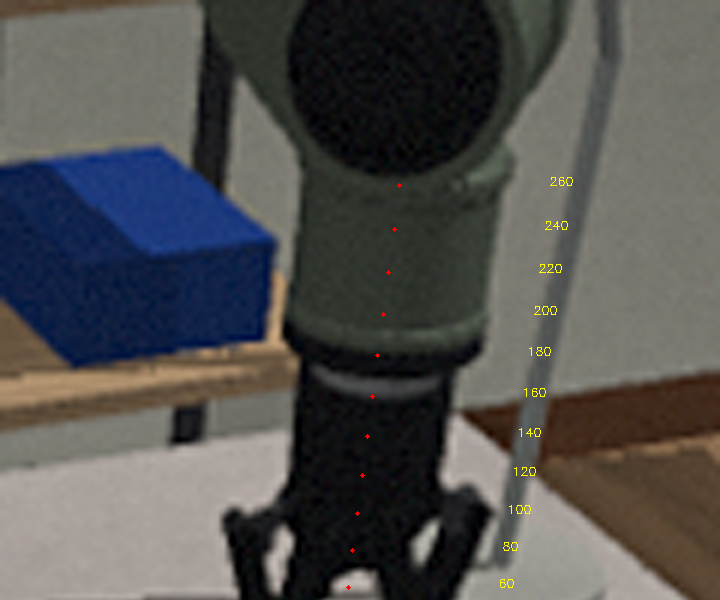

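{"api": "servo_tool", "payload": {
  "targets": [
    [[0.02, 0, 0.02], -0.04],
    [[0, 0, 0.6], 0],
    [[0, 0, 0.6], 0],
    [[0, 0, 0.6], 0],
    [[0, 0, 0.6], 0],
    [[0, 0, 0.5], 0],
    [[0, 0, 0], 0]
  ]
}}

```text
clock: 3.52
position: [0.4322, 0.3134, 0.0541]
tool_rot: [3.139, 0.002, -0.107]
force: [0.1, -0.4, 0.6]
grip_width: 0.0426
```

```bash
python3 -c "
from h import *
s=bot.observe();print(s['clock'],s['position'],np.degrees(s['tool_rot']),s['force'],s['grip_width'])
f=bot.grab_frame('top');cv2.imwrite('pics/t2.png',f)
g=cv2.resize(f[160:280,100:260],None,fx=5,fy=5,interpolation=cv2.INTER_CUBIC);cv2.imwrite('pics/t2c.png',g)
"
```

```text
3.525 [0.43220546 0.31335462 0.05414297] [ 1.79862774e+02  1.10451696e-01 -6.15774213e+00] [ 0.06268262 -0.37325332  0.61596649] 0.04258207575412113
```

View pics/t2c.png

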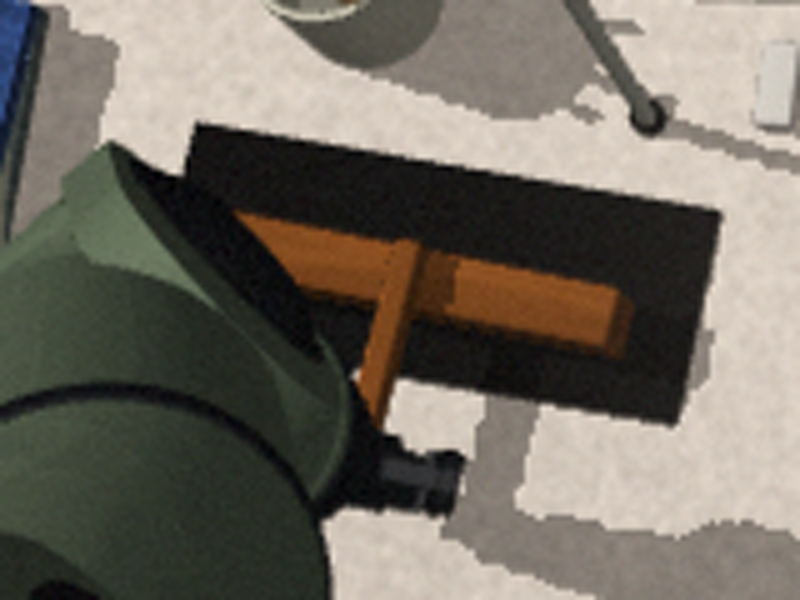

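{"api": "servo_tool", "payload": {
  "targets": [
    [[0, -0.05, 0], 0],
    [[0, 0, 0], 0],
    [[0, 0, 0], 0],
    [[0, 0, 0], 0],
    [[0, 0, 0], 0]
  ],
  "gripper": -1,
  "newtons": 20
}}

```text
clock: 4.2
position: [0.4328, 0.3178, 0.0555]
tool_rot: [-3.141, -0.0, -0.105]
force: [-1.6, 3.2, 3.2]
grip_width: 0.013
```

{"api": "servo_tool", "payload": {
  "targets": [
    [[0, 0, -0.1], 0],
    [[0, 0, -0.1], 0],
    [[0, 0, -0.1], 0],
    [[0, 0, 0], 0]
  ]
}}

```text
clock: 4.7
position: [0.433, 0.3176, 0.0708]
tool_rot: [-3.141, -0.0, -0.106]
force: [0.1, 0.4, -1.7]
grip_width: 0.0132
```

```bash
python3 -c "
from h import *
s=bot.observe();print(s['clock'],s['position'],np.degrees(s['tool_rot']),s['force'],s['moment'],s['grip_width'])
f=bot.grab_frame('top')
g=cv2.resize(f[160:280,100:260],None,fx=4,fy=4,interpolation=cv2.INTER_CUBIC)
f=bot.grab_frame('scene');g2=cv2.resize(f[130:230,320:440],None,fx=4,fy=4,interpolation=cv2.INTER_CUBIC)
cv2.imwrite('pics/t3.png',g);cv2.imwrite('pics/t3s.png',g2)
"
```

```text
4.7 [0.43299376 0.31759011 0.07075519] [-1.79978012e+02 -2.35369537e-02 -6.07205092e+00] [ 0.08698875  0.36349306 -1.65752871] [ 0.03305788  0.13622539 -0.01981064] 0.013209288395478233
```

View pics/t3.png

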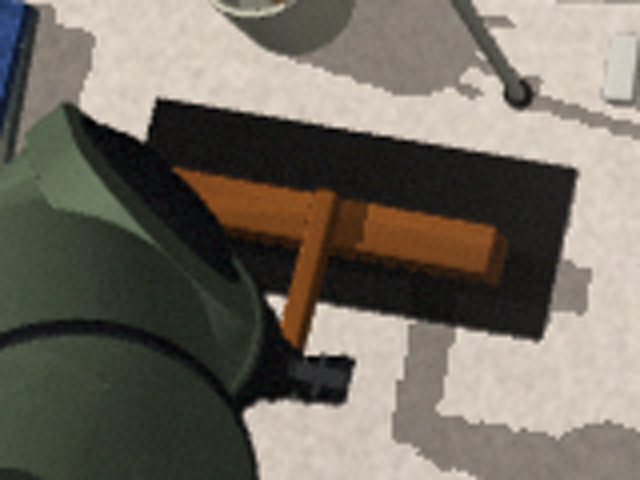

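View pics/t3s.png

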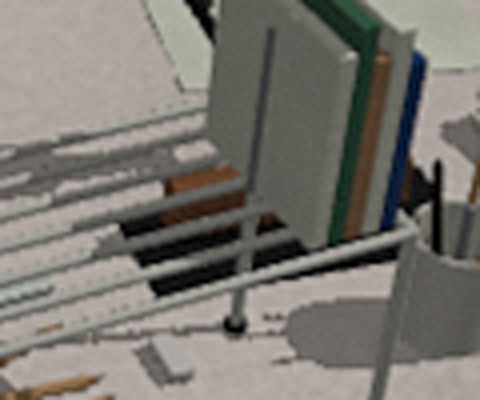

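{"api": "servo_tool", "payload": {
  "targets": [
    [[0, 0, 0], 0],
    [[0, 0, 0], 0],
    [[0, 0, -0.4], 0],
    [[0, 0, -0.6], 0],
    [[0, 0, -0.4], 0],
    [[0, 0, 0], 0],
    [[0, 0, 0], 0]
  ],
  "gripper": -1,
  "newtons": 120
}}

```text
clock: 5.68
position: [0.4325, 0.3173, 0.1395]
tool_rot: [3.141, 0.001, -0.106]
force: [-0.2, -0.1, -2.5]
grip_width: 0.0097
```

```bash
python3 -c "
from h import *
s=bot.observe();print(s['clock'],s['position'],np.degrees(s['tool_rot']),s['force'],s['moment'],s['grip_width'])
f=bot.grab_frame('top')
g=cv2.resize(f[140:280,100:260],None,fx=5,fy=5,interpolation=cv2.INTER_CUBIC)[:600]
f=bot.grab_frame('scene');g2=cv2.resize(f[110:230,320:440],None,fx=5,fy=5,interpolation=cv2.INTER_CUBIC)
cv2.imwrite('pics/t4.png',g);cv2.imwrite('pics/t4s.png',g2)
"
```

```text
5.675 [0.43251644 0.31733038 0.13954433] [ 1.79965721e+02  3.49756701e-02 -6.05981308e+00] [-0.16623152 -0.0987507  -2.53702233] [-0.00718342  0.17301453 -0.0067323 ] 0.009652315258853641
```

View pics/t4.png

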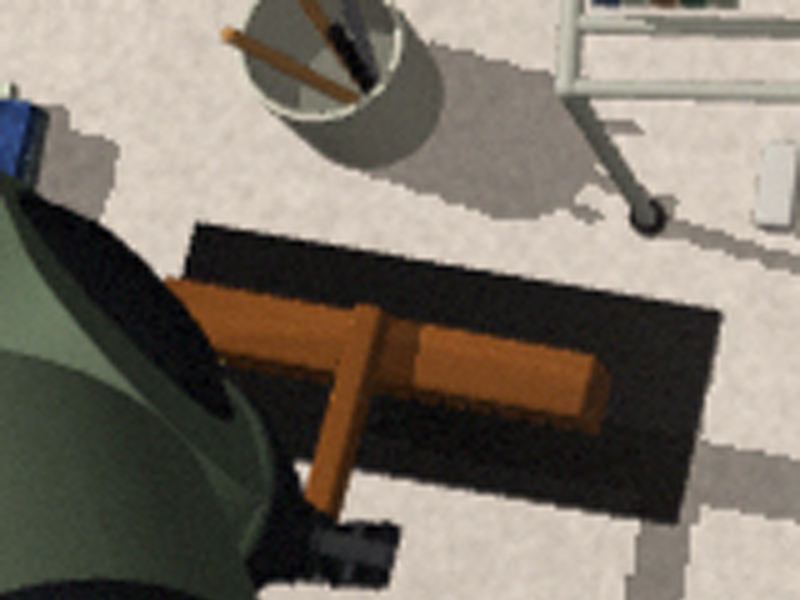

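View pics/t4s.png

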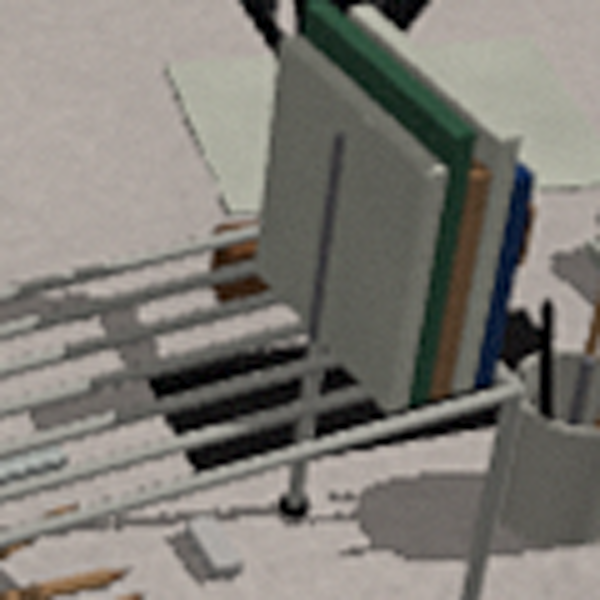

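```bash
cat >> h.py <<'E'
def tri(a,b):
    o1,d1=ray("top",*a);o2,d2=ray("scene",*b);d1/=np.linalg.norm(d1);d2/=np.linalg.norm(d2)
    A=np.stack([d1,-d2],1);t=np.linalg.lstsq(A,o2-o1,rcond=None)[0]
    p,q=o1+t[0]*d1,o2+t[1]*d2;return (p+q)/2,np.linalg.norm(p-q)
E
python3 - <<'E'
from h import *
print(tri((100+597/5,140+355/5),(320+213/5,110+230/5)))
print(tri((100+608/5,140+372/5),(320+216/5,110+298/5)))
# expected untilted: grip at tool+..; origin = tool+.103*x
y=np.radians(-6);c=np.array([np.cos(y),np.sin(y)]);l=np.array([-np.sin(y),np.cos(y)])
for b in(.100,.103):
  o=np.array([.4325,.3173])+b*c
  print("untilted far-right xy",o+.015*c-.1*l,"top z",.003+.044+.084)
E
```

```text
(array([0.53203621, 0.19752182, 0.14269434]), np.float64(0.004085301895494592))
(array([0.53426696, 0.20220345, 0.09348425]), np.float64(0.0027805687831444874))
untilted far-right xy [0.53641717 0.20582704] top z 0.131
untilted far-right xy [0.53940074 0.20551345] top z 0.131
```

{"api": "servo_tool", "payload": {
  "targets": [
    [[0, 0, 0.6], 0],
    [[0, 0, 0.6], 0],
    [[0, 0, 0.3], 0],
    [[0, 0, 0.16], 0],
    [[0, 0, 0], 0]
  ]
}}

```text
clock: 6.4
position: [0.433, 0.3176, 0.0574]
tool_rot: [-3.142, -0.0, -0.106]
force: [-0.4, -0.6, 0.3]
grip_width: 0.0095
```

{"api": "servo_tool", "payload": {
  "targets": [
    [[0, 0, 0], 0],
    [[0, 0, 0], 0],
    [[0, 0, 0], 0]
  ],
  "gripper": -0.68,
  "newtons": 20
}}

```text
clock: 6.78
position: [0.433, 0.3177, 0.0577]
tool_rot: [-3.141, -0.0, -0.106]
force: [0.6, -0.3, -0.6]
grip_width: 0.0139
```

{"api": "servo_tool", "payload": {
  "targets": [
    [[0, 0, -0.06], 0],
    [[0, 0, -0.06], 0],
    [[0, 0, -0.06], 0],
    [[0, 0, -0.06], 0],
    [[0, 0, 0], 0]
  ]
}}

```text
clock: 7.4
position: [0.4328, 0.3177, 0.0696]
tool_rot: [-3.141, -0.0, -0.106]
force: [-1.1, -0.9, 0.4]
grip_width: 0.0135
```

```bash
python3 -c "
from h import *
s=bot.observe();print(s['clock'],s['position'],s['force'],s['moment'],s['grip_width'])
f=bot.grab_frame('top')
g=cv2.resize(f[140:280,100:260],None,fx=5,fy=5,interpolation=cv2.INTER_CUBIC)[:600]
cv2.imwrite('pics/t5.png',g)
"
```

```text
7.4 [0.43275846 0.31765161 0.06955124] [-1.06080093 -0.87306878  0.42003383] [ 0.0846951   0.37724102 -0.00099737] 0.01352906735932124
```

View pics/t5.png

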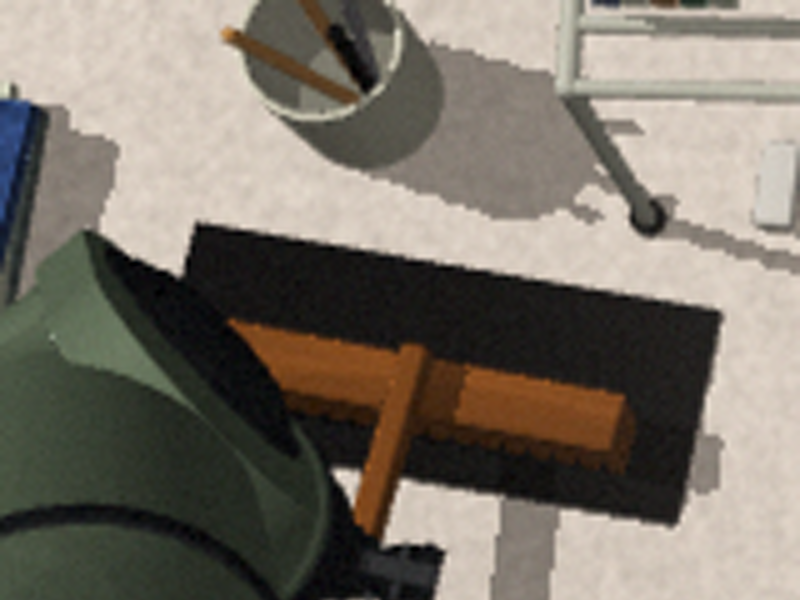

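{"api": "servo_tool", "payload": {
  "targets": [
    [[0, 0, 0], 0],
    [[0, 0, 0], 0],
    [[0, 0, -0.4], 0],
    [[0, 0, -0.6], 0],
    [[0, 0, 0], 0]
  ],
  "gripper": -1,
  "newtons": 120
}}

```text
clock: 8.07
position: [0.4337, 0.3181, 0.1209]
tool_rot: [-3.139, -0.002, -0.106]
force: [-0.2, 0.1, -1.8]
grip_width: 0.0097
```

```bash
python3 -c "
from h import *
s=bot.observe();print(s['clock'],s['position'],s['force'],s['moment'],s['grip_width'])
rows([(.45,.15,.13,0),(.50,-.0165,.12,4.4)],maxs=.042)
"
```

```text
8.075 [0.43374682 0.31808242 0.12090007] [-0.18701637  0.11897947 -1.83108323] [-0.00296911  0.19086908  0.04792126] 0.00971602047400719
10 rows; end [ 0.4998 -0.0165  0.1199  4.42  ]
[[[0.14, 0.66, -0.04], -0.24], [[0.12, 0.67, -0.03], -0.25], [[0.11, 0.66, -0.04], -0.24], [[0.09, 0.67, -0.04], -0.24], [[0.08, 0.67, -0.03], -0.25], [[0.2, 0.67, 0.04], -0.18], [[0.19, 0.67, 0.04], -0.17], [[0.18, 0.67, 0.04], -0.18], [[0.17, 0.67, 0.04], -0.17], [[0.15, 0.68, 0.04], -0.18]]
```

{"api": "servo_tool", "payload": {
  "targets": [
    [[0.14, 0.66, -0.04], -0.24],
    [[0.12, 0.66, -0.04], -0.24],
    [[0.11, 0.66, -0.04], -0.24],
    [[0.1, 0.66, -0.04], -0.24],
    [[0.08, 0.68, -0.04], -0.24],
    [[0.2, 0.68, 0.04], -0.18],
    [[0.18, 0.68, 0.04], -0.18],
    [[0.18, 0.68, 0.04], -0.18],
    [[0.16, 0.68, 0.04], -0.18],
    [[0.16, 0.68, 0.04], -0.18],
    [[0, 0, 0], 0]
  ]
}}

```text
clock: 9.45
position: [0.4987, -0.0212, 0.1183]
tool_rot: [3.141, 0.001, 0.074]
force: [-0.3, 0.4, -2.6]
grip_width: 0.0095
```

```bash
python3 -c "
from h import *
s=bot.observe();print(s['clock'],s['position'],np.degrees(s['tool_rot']),s['force'],s['moment'],s['grip_width'])
f=bot.grab_frame('top');cv2.imwrite('pics/t6f.png',f)
g=cv2.resize(f[110:300,220:420],None,fx=3,fy=3,interpolation=cv2.INTER_CUBIC)
cv2.imwrite('pics/t6.png',g)
f=bot.grab_frame('scene');cv2.imwrite('pics/s6f.png',f)
g=cv2.resize(f[90:270,230:430],None,fx=3.3,fy=3.3,interpolation=cv2.INTER_CUBIC)
cv2.imwrite('pics/s6.png',g)
"
```

```text
9.45 [ 0.49873464 -0.02122385  0.11834218] [1.79955057e+02 6.07915714e-02 4.22261766e+00] [-0.27268551  0.41238664 -2.59930208] [0.07673508 0.15239687 0.03052374] 0.009511624895777206
```

View pics/t6.png

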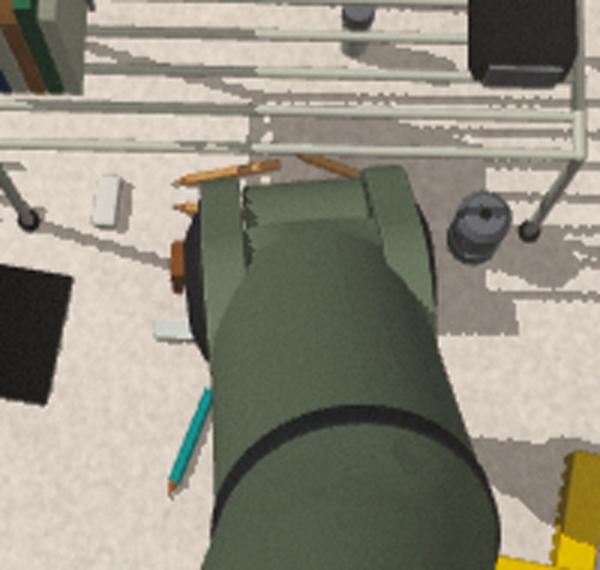

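View pics/s6.png

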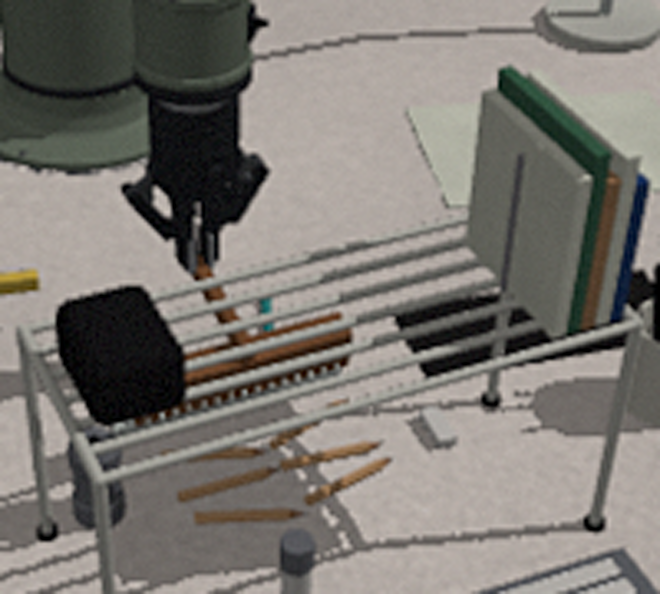

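```bash
python3 - <<'E'
from h import *
print(tri((220+172/3,110+243/3),(230+347/3.3,90+317/3.3)))
print(tri((220+172/3,110+243/3),(230+347/3.3,90+320/3.3)))
# project predicted far-left bottom/top corners for tilt values into both views
y=np.radians(4.22);c=np.array([np.cos(y),np.sin(y),0]);l=np.array([-np.sin(y),np.cos(y),0]);T=np.array([.4987,-.0212,.1173])
for th in(0,3,6,9,12):
    t=np.radians(th)
    def P(fx,hz,s):
        return T+c*(fx*np.cos(t)+hz*np.sin(t))+np.array([0,0,1])*(hz*np.cos(t)-fx*np.sin(t))+l*s
    a=[P(.118,-.053,.1),P(.118,-.009,.1),P(.118,-.053,-.1)]
    r=[]
    for p in a:
        q=proj("scene",p);r.append(((q-[230,90])*3.3).round(0))
    r.append(((proj("top",a[1])-[220,110])*3).round());r.append(((proj("top",P(.088,-.053,.1))-[220,110])*3).round())
    print(th,*r)
E
```

```text
(array([0.59733454, 0.08115714, 0.10813983]), np.float64(0.0018675306313289599))
(array([0.59795618, 0.08122897, 0.10535076]), np.float64(0.0014948664021742514))
0 [355. 363.] [358. 324.] [140. 426.] [164. 227.] [167. 278.]
3 [353. 367.] [357. 329.] [139. 429.] [165. 230.] [168. 283.]
6 [351. 370.] [356. 334.] [138. 432.] [166. 233.] [168. 288.]
9 [349. 372.] [355. 338.] [137. 434.] [166. 237.] [168. 293.]
12 [347. 374.] [354. 343.] [136. 436.] [167. 241.] [168. 299.]
```

```bash
python3 - <<'E'
import cv2
f=cv2.imread("pics/s6f.png")[160:230,260:350]
g=cv2.cvtColor(f,cv2.COLOR_BGR2GRAY)
cv2.imwrite("pics/s6z.png",cv2.resize(cv2.convertScaleAbs(f,alpha=1.8),None,fx=8,fy=8,interpolation=cv2.INTER_CUBIC))
f=cv2.imread("pics/t6f.png")[170:220,260:310]
cv2.imwrite("pics/t6z.png",cv2.resize(f,None,fx=10,fy=10,interpolation=cv2.INTER_CUBIC))
E
```

```text
(no output)
```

View pics/s6z.png

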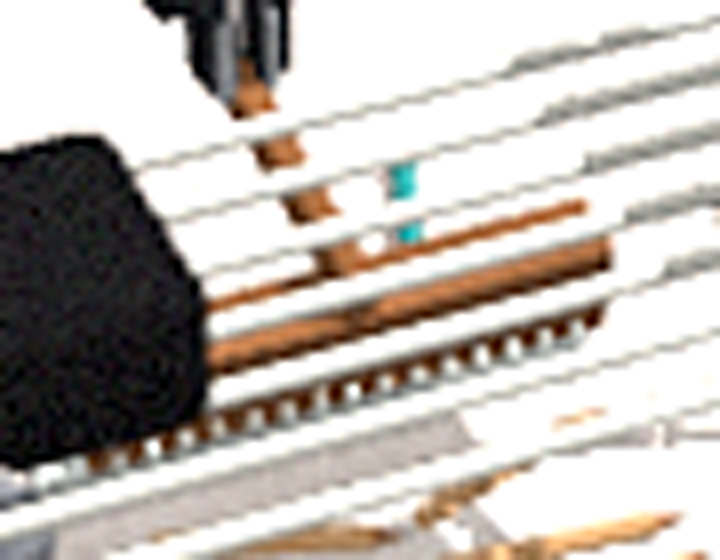

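View pics/t6z.png

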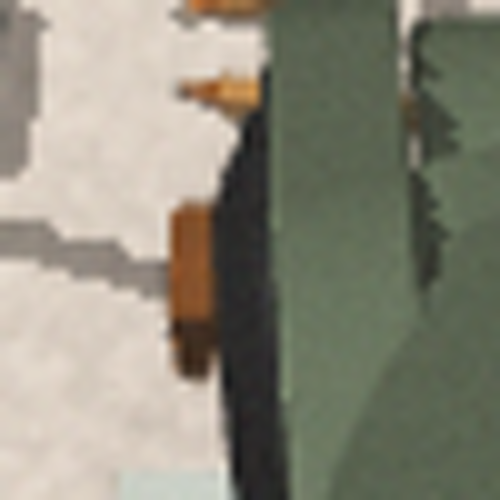

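```bash
python3 - <<'E'
from h import *
from scipy.optimize import least_squares
y0=np.radians(4.22);T=np.array([.4987,-.0212,.1183])
obs=[("top",(.015,.044),(277,190.5)),("top",(-.015,.044),(277.2,202.2)),("top",(-.015,0),(278,207.5)),
("scene",(.015,0),(335,200.6)),("scene",(.015,.044),(336,191)),("scene",(-.015,.044),(333.1,185.6))]
def P(v,fx,hz,s):
    d,h,th,lat,dy=v;t=np.radians(th);y=y0+np.radians(dy);c=np.array([np.cos(y),np.sin(y),0]);l=np.array([-np.sin(y),np.cos(y),0])
    a=fx+d;b=hz-h
    return T+c*(a*np.cos(t)+b*np.sin(t))+np.array([0,0,1])*(b*np.cos(t)-a*np.sin(t))+l*(s+lat)
def R(v):
    e=[proj(n,P(v,f,h,.1))-np.array(o) for n,(f,h),o in obs]
    e.append(np.array([(v[0]-.102)/.003,(v[1]-.053)/.002])); e.append(np.array([v[3]/.003,v[4]/.5]))
    return np.concatenate(e)
r=least_squares(R,[.103,.053,3,0,0],x_scale=[.01,.01,5,.01,1]);print(r.x);print(R(r.x).reshape(-1,2).round(1))
for n,(f,h) in [("far bottom",(.015,0)),("near bottom",(-.015,0))]:
    print(n,P(r.x,f,h,0)-T)
E
```

```text
[ 9.99931465e-02  5.32510936e-02  7.85095076e+00 -3.24630119e-03
 -3.10640346e-02]
[[-0.4 -1. ]
 [-1.  -0.6]
 [-0.6  0.7]
 [-0.3  1.3]
 [ 0.3  0.4]
 [-1.4 -1.2]
 [-0.7  0.1]
 [-1.1 -0.1]]
far bottom [ 0.10659362  0.00455206 -0.06845963]
near bottom [ 0.07695421  0.00238123 -0.06436173]
```

```bash
python3 -c "
from h import *
rows([(.505,-.010,.097,4.4),(.599,-.004,.095,4.4)],maxs=.03)
"
```

```text
5 rows; end [ 5.9910e-01 -4.2000e-03  9.5100e-02  4.4019e+00]
[[[0.15, -0.16, 0.43], 0.0], [[0.47, 0.01, 0.01], 0.0], [[0.47, 0.0, 0.01], 0.0], [[0.47, 0.01, 0.01], 0.0], [[0.47, 0.01, 0.01], 0.0]]
```

{"api": "servo_tool", "payload": {
  "targets": [
    [[0.14, -0.22, 0.42], 0],
    [[0.3, 0, 0], 0],
    [[0.4, 0, 0], 0],
    [[0.4, 0, 0], 0],
    [[0.4, 0, 0], 0],
    [[0.2, 0, 0], 0],
    [[0, 0, 0], 0],
    [[0, 0, 0], 0]
  ]
}}

```text
clock: 10.55
position: [0.5889, -0.0003, 0.0982]
tool_rot: [-3.142, 0.001, 0.078]
force: [-0.7, 0.1, -2.1]
grip_width: 0.0095
```

```bash
python3 -c "
from h import *
s=bot.observe();print(s['clock'],s['position'],np.degrees(s['tool_rot']),s['force'],s['moment'],s['grip_width'])
f=bot.grab_frame('scene');cv2.imwrite('pics/s7f.png',f)
g=cv2.resize(f[90:270,230:430],None,fx=3.3,fy=3.3,interpolation=cv2.INTER_CUBIC)
cv2.imwrite('pics/s7.png',g)
"
```

```text
10.55 [ 5.88909131e-01 -3.16929956e-04  9.81831777e-02] [-1.79999558e+02  3.95835832e-02  4.45027324e+00] [-0.66321958  0.1267144  -2.10740915] [-0.02108689  0.18068909 -0.01313975] 0.009454671335783418
```

View pics/s7.png

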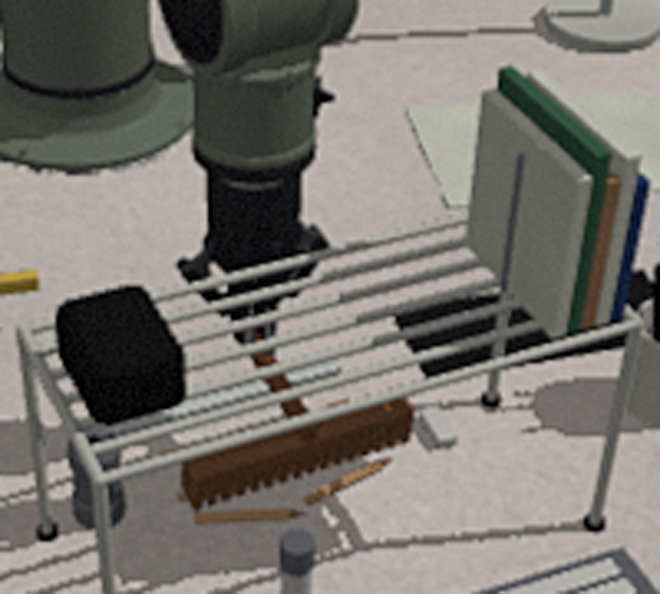

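{"api": "servo_tool", "payload": {
  "targets": [
    [[0.1, 0.07, 0.1], 0],
    [[0.1, 0, 0.1], 0],
    [[0, 0, 0.1], 0],
    [[0, 0, 0.06], 0],
    [[0, 0, 0.02], 0],
    [[0, 0, 0], 0]
  ]
}}

```text
clock: 11.35
position: [0.5999, -0.0032, 0.0793]
tool_rot: [-3.142, 0.0, 0.078]
force: [0.3, -0.4, -1.8]
grip_width: 0.0096
```

```bash
python3 -c "
from h import *
s=bot.observe();print(s['clock'],s['position'],np.degrees(s['tool_rot']),s['force'],s['moment'],s['grip_width'])
f=bot.grab_frame('scene');cv2.imwrite('pics/s8f.png',f)
g=cv2.resize(f[90:270,230:430],None,fx=3.3,fy=3.3,interpolation=cv2.INTER_CUBIC)
cv2.imwrite('pics/s8.png',g)
"
```

```text
11.35 [ 0.59986303 -0.00317673  0.0793138 ] [-1.79999013e+02  2.84812061e-03  4.44061778e+00] [ 0.25456604 -0.41567324 -1.81158894] [ 0.02634435  0.12158347 -0.03664466] 0.009602521042638682
```

View pics/s8.png

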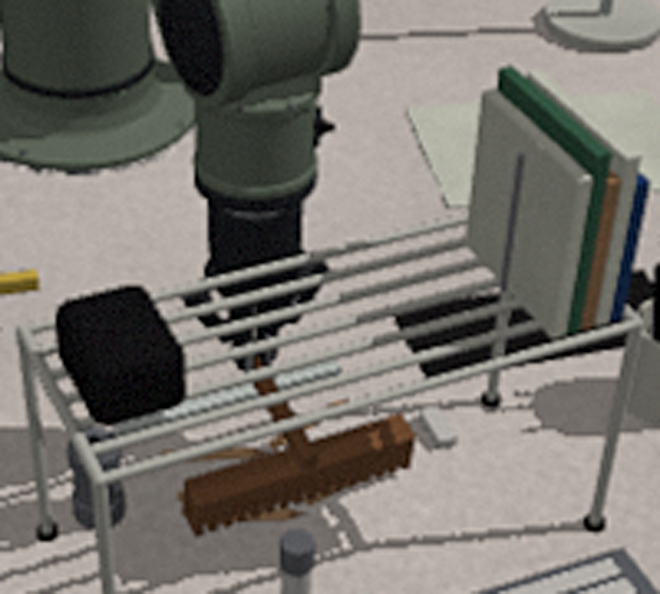

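```bash
python3 - <<'E'
import cv2
f=cv2.imread("pics/s8f.png")[205:260,275:365]
cv2.imwrite("pics/s8z.png",cv2.resize(cv2.convertScaleAbs(f,alpha=1.6),None,fx=8,fy=8,interpolation=cv2.INTER_CUBIC))
E
```

```text
(no output)
```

View pics/s8z.png

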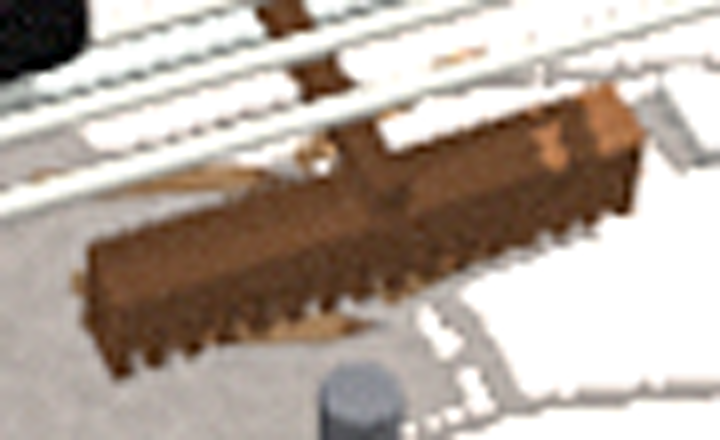

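```bash
python3 - <<'E'
from h import *
z=lambda p,h:pt("scene",275+p[0]/8,205+p[1]/8,h)[:2]
print("tips",z((120,378),.011),z((630,213),.011), "mid tip",z((350,305),.011))
print("D emerges",z((230,338),.007),"far edge of D",z((300,340),.006),z((370,325),.005))
E
```

```text
tips [ 0.7099182  -0.09144263] [0.6947638  0.10311063] mid tip [ 0.70391096 -0.00639229]
D emerges [ 0.70112538 -0.04912251] far edge of D [ 0.70920706 -0.02662234] [ 0.70972727 -0.0011346 ]
```

{"api": "servo_tool", "payload": {
  "targets": [
    [[0, 0, 0.04], 0],
    [[0, 0, 0.04], 0],
    [[0, 0, 0], 0]
  ]
}}

```text
clock: 11.78
position: [0.5999, -0.0032, 0.0752]
tool_rot: [-3.142, 0.0, 0.077]
force: [-0.9, -0.4, -0.5]
grip_width: 0.0094
```

{"api": "servo_tool", "payload": {
  "targets": [
    [[0, 0, 0.03], 0],
    [[-0.04, 0, 0], 0],
    [[-0.08, 0, 0], 0],
    [[-0.08, 0, 0], 0],
    [[0, 0, 0], 0]
  ]
}}

```text
clock: 12.4
position: [0.5896, -0.0038, 0.0739]
tool_rot: [-3.141, 0.0, 0.078]
force: [-1.7, 1.7, 1.6]
grip_width: 0.0093
```

```bash
python3 -c "
from h import *
s=bot.observe();print(s['clock'],s['position'],np.degrees(s['tool_rot']),s['force'],s['moment'],s['grip_width'])
f=bot.grab_frame('scene');cv2.imwrite('pics/s9f.png',f)
f=f[205:260,275:365]
cv2.imwrite('pics/s9z.png',cv2.resize(cv2.convertScaleAbs(f,alpha=1.6),None,fx=8,fy=8,interpolation=cv2.INTER_CUBIC))
"
```

```text
12.4 [ 0.58957985 -0.0038283   0.07389257] [-1.79991214e+02  1.38371180e-02  4.45203229e+00] [-1.73239548  1.71595904  1.58612191] [ 0.44343692 -0.03456509  0.18989649] 0.00927735990213082
```

View pics/s9z.png

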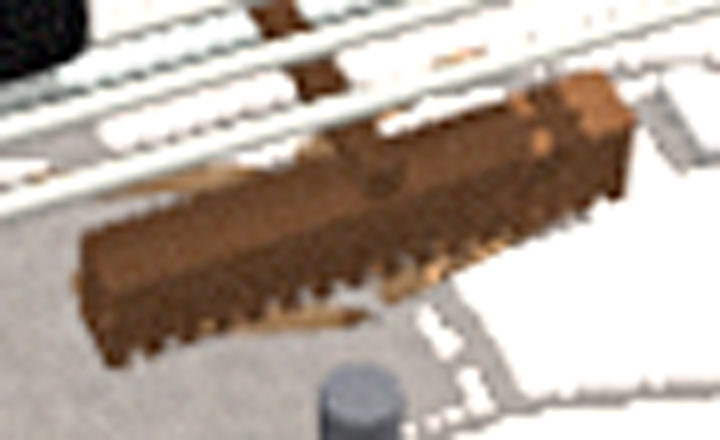

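```bash
python3 - <<'E'
from h import *
z=lambda p,h:pt("scene",275+p[0]/8,205+p[1]/8,h)[:2]
print("tips",z((115,366),.007),z((622,200),.007))
print("D tip",z((368,317),.0045),"Dfar",z((300,330),.006),z((220,333),.006))
print("A end",z((385,297),.005),z((430,285),.006), z((500,245),.006))
E
```

```text
tips [ 0.70036784 -0.09015103] [0.68394857 0.10518368]
D tip [ 7.05444599e-01 -1.95419415e-04] Dfar [ 0.70473665 -0.02495735] [ 0.69679809 -0.05121429]
A end [0.69884419 0.00867674] [0.69959358 0.02515066] [0.68947166 0.05577804]
```

{"api": "servo_tool", "payload": {
  "targets": [
    [[0, 0, -0.14], 0],
    [[0.1, 0, 0], 0],
    [[0.1, 0, 0], 0],
    [[0, 0, 0.06], 0],
    [[0, 0, 0.1], 0],
    [[0, 0, 0.06], 0],
    [[-0.06, 0, 0], 0],
    [[-0.1, 0, 0], 0],
    [[-0.1, 0, 0], 0],
    [[-0.1, 0, 0], 0],
    [[0, 0, 0], 0]
  ]
}}

```text
clock: 13.82
position: [0.5815, -0.0047, 0.0699]
tool_rot: [3.141, 0.0, 0.077]
force: [-0.0, 1.3, 4.3]
grip_width: 0.0098
```

```bash
cat > look.py <<'E'
import sys
from h import *
n=sys.argv[1]
s=bot.observe();print(s['clock'],s['position'],np.degrees(s['tool_rot'][2]),'F',s['force'].round(2),'M',s['moment'].round(2),s['grip_width'])
f=bot.grab_frame('scene');cv2.imwrite(f'pics/{n}f.png',f)
f=f[200:260,275:365]
cv2.imwrite(f'pics/{n}z.png',cv2.resize(cv2.convertScaleAbs(f,alpha=1.6),None,fx=8,fy=8,interpolation=cv2.INTER_CUBIC))
E
python3 look.py s10
```

```text
13.825 [ 0.58151483 -0.00474116  0.069892  ] 4.428056383704052 F [-0.01  1.29  4.27] M [ 0.39 -0.21  0.08] 0.009753506842136103
```

View pics/s10z.png

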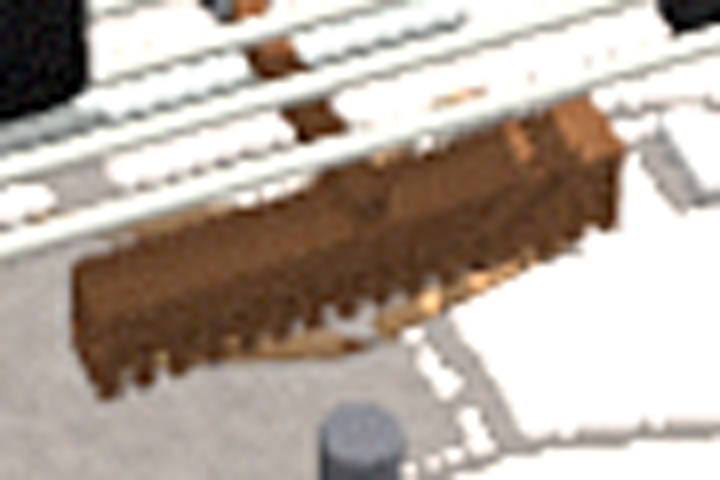

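```bash
python3 - <<'E'
from h import *
z=lambda p,h:pt("scene",275+p[0]/8,200+p[1]/8,h)[:2]
print("tips",z((105,398),.005),z((612,228),.003))
print("D tip",z((362,346),.0045),"Dfar",z((300,358),.006),z((220,362),.006))
print("A end",z((378,335),.005),z((430,318),.006), z((540,258),.006))
E
```

```text
tips [ 0.69379962 -0.09160626] [0.67325067 0.10636631]
D tip [ 6.99771923e-01 -2.16841516e-04] Dfar [ 0.69933792 -0.0229466 ] [ 0.69183173 -0.04945769]
A end [0.6971115  0.00674974] [0.69639459 0.02644123] [0.68162739 0.07445652]
```

{"api": "servo_tool", "payload": {
  "targets": [
    [[0, 0, -0.2], 0],
    [[0.18, 0, 0], 0],
    [[0.18, 0, 0], 0],
    [[0, 0, 0.1], 0],
    [[0, 0, 0.12], 0],
    [[-0.06, 0, 0], 0],
    [[-0.1, 0, 0], 0],
    [[-0.1, 0, 0], 0],
    [[-0.1, 0, 0], 0],
    [[-0.1, 0, 0], 0],
    [[0, 0, 0], 0]
  ]
}}

```text
clock: 15.25
position: [0.5768, -0.0049, 0.0689]
tool_rot: [-3.142, -0.0, 0.078]
force: [2.5, 1.5, 3.3]
grip_width: 0.0097
```

```bash
python3 look.py s11
```

```text
15.25 [ 0.57682968 -0.00487972  0.06892347] 4.451792351702444 F [2.5  1.53 3.32] M [ 0.38 -0.89  0.21] 0.009712017625448488
```

View pics/s11z.png

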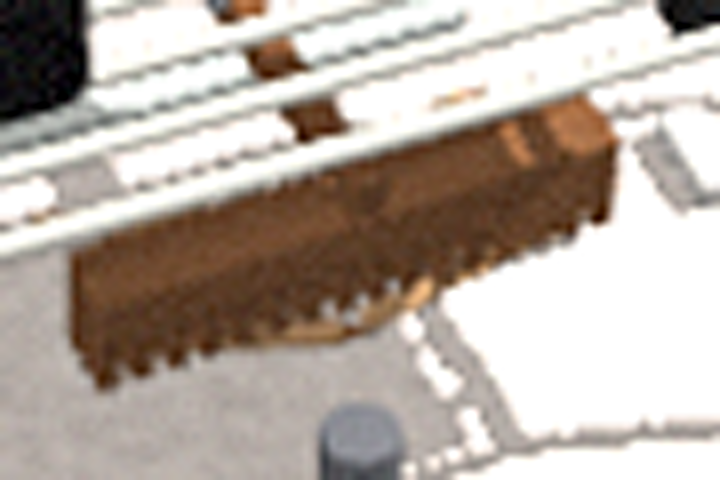

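{"api": "servo_tool", "payload": {
  "targets": [
    [[0, 0, -0.2], 0],
    [[0.22, 0, 0], 0],
    [[0.2, 0, 0], 0],
    [[0, 0, 0.1], 0],
    [[0, 0, 0.12], 0],
    [[-0.06, 0, 0], 0],
    [[-0.12, 0, 0], 0],
    [[-0.12, 0, 0], 0],
    [[-0.12, 0, 0], 0],
    [[-0.12, 0, 0], 0],
    [[-0.1, 0, 0], 0],
    [[0, 0, 0], 0]
  ]
}}

```text
clock: 16.8
position: [0.5659, -0.0057, 0.0679]
tool_rot: [-3.141, -0.0, 0.078]
force: [1.2, 1.3, 3.8]
grip_width: 0.0098
```

```bash
python3 look.py s12
```

```text
16.8 [ 0.56586242 -0.00571267  0.06789555] 4.451510088341847 F [1.21 1.27 3.83] M [ 0.1  -0.89  0.07] 0.009783710005925398
```

View pics/s12z.png

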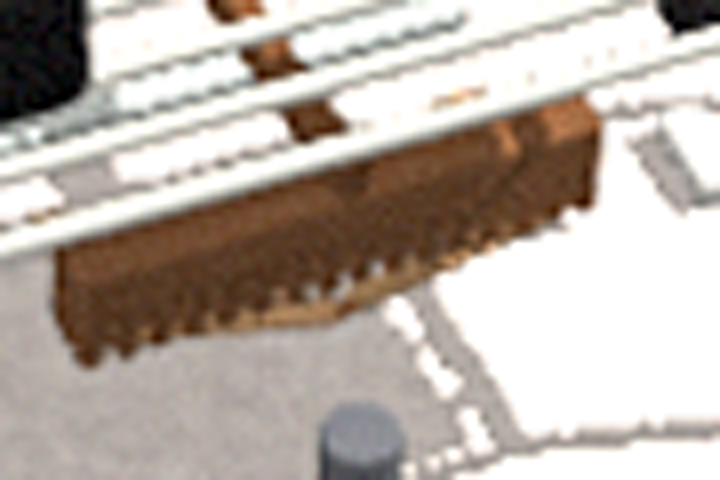

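{"api": "servo_tool", "payload": {
  "targets": [
    [[0, 0, -0.2], 0],
    [[0.28, 0, 0], 0],
    [[0.28, 0, 0], 0],
    [[0, 0, 0.12], 0],
    [[0, 0, 0.1], 0],
    [[-0.08, 0, 0], 0],
    [[-0.14, 0, 0], 0],
    [[-0.14, 0, 0], 0],
    [[-0.14, 0, 0], 0],
    [[-0.14, 0, 0], 0],
    [[-0.12, 0, 0], 0],
    [[0, 0, 0], 0]
  ]
}}

```text
clock: 18.35
position: [0.5555, -0.0064, 0.0668]
tool_rot: [-3.141, 0.0, 0.078]
force: [-2.4, 1.0, 6.6]
grip_width: 0.0093
```

```bash
python3 look.py s13
```

```text
18.35 [ 0.55548898 -0.00644933  0.06683084] 4.455657698295632 F [-2.43  0.96  6.56] M [0.43 0.03 0.15] 0.009288333211418117
```

View pics/s13z.png

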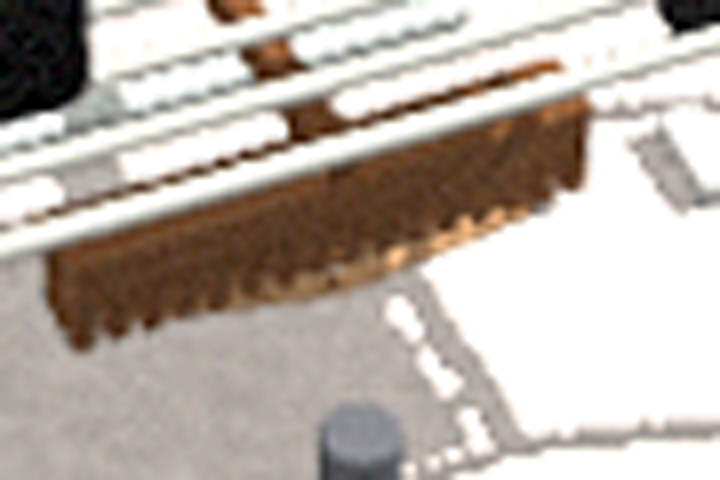

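{"api": "servo_tool", "payload": {
  "targets": [
    [[0, 0, -0.3], 0],
    [[-0.4, 0, -0.5], 0],
    [[-0.6, 0, -0.3], 0],
    [[-0.4, 0, 0], 0],
    [[0, 0, 0], 0]
  ]
}}

```text
clock: 19.02
position: [0.4851, -0.0124, 0.1225]
tool_rot: [3.141, 0.001, 0.077]
force: [0.9, -0.2, -1.4]
grip_width: 0.0094
```

```bash
python3 - <<'E'
from h import *
s=bot.observe();print(s['clock'],s['position'],s['force'].round(1))
f=bot.grab_frame('scene');cv2.imwrite('pics/s14f.png',f)
cv2.imwrite('pics/s14.png',cv2.resize(f[170:260,260:380],None,fx=6,fy=6,interpolation=cv2.INTER_CUBIC))
f=bot.grab_frame('top');cv2.imwrite('pics/t14f.png',f)
cv2.imwrite('pics/t14.png',cv2.resize(f[130:260,230:400],None,fx=4.5,fy=4.5,interpolation=cv2.INTER_CUBIC))
E
```

```text
19.025 [ 0.48507462 -0.01241715  0.12251402] [ 0.9 -0.2 -1.4]
```

View pics/s14.png

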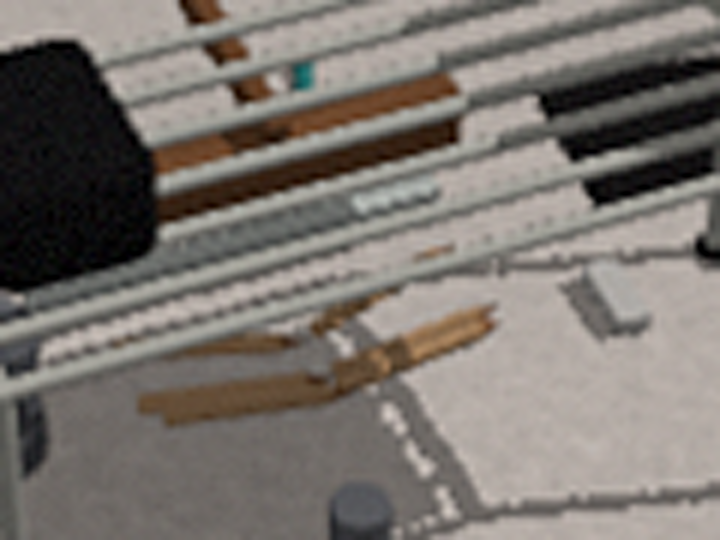

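View pics/t14.png

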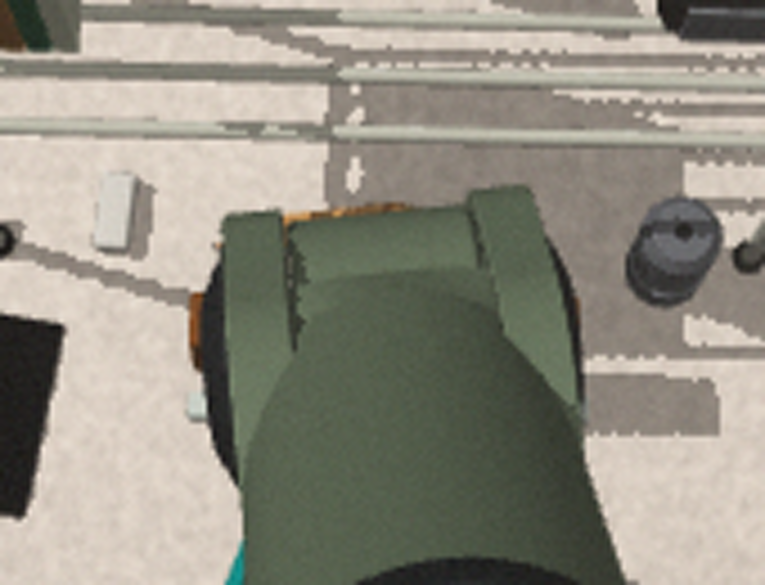

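```bash
python3 - <<'E'
from h import *
for p in[(165,425),(140,410),(330,398),(340,392),(493,325),(270,410)]:print(p,pt("scene",260+p[0]/6,170+p[1]/6,.003)[:2])
print(pt("top",230+405/4.5,130+205/4.5,.007),pt("top",230+285/4.5,130+212/4.5,.007))
s=bot.observe()
# rake tilt check: far-left top/bottom
E
python3 - <<'E'
import cv2
f=cv2.imread("pics/s14f.png")[165:215,270:345]
cv2.imwrite("pics/s14z.png",cv2.resize(cv2.convertScaleAbs(f,alpha=1.8),None,fx=9,fy=9,interpolation=cv2.INTER_CUBIC))
E
```

```text
(165, 425) [ 0.6586841  -0.08199308]
(140, 410) [ 0.64533094 -0.08988476]
(330, 398) [ 0.66784424 -0.00367054]
(340, 392) [0.66566295 0.00217923]
(493, 325) [0.6473203  0.08833626]
(270, 410) [ 0.66585302 -0.03285383]
[ 0.67081248 -0.01384671  0.007     ] [0.66110248 0.05275055 0.007     ]
```

View pics/s14z.png

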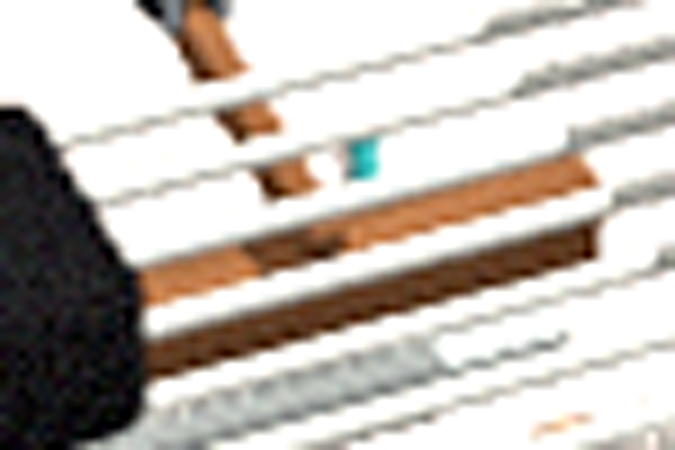

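{"api": "servo_tool", "payload": {
  "targets": [
    [[0.2, 0, 0.2], 0],
    [[0.4, 0.04, 0.2], 0],
    [[0.5, 0.04, 0.06], 0],
    [[0.5, 0.04, 0], 0],
    [[0.4, 0.04, 0], 0],
    [[0.2, 0, 0], 0],
    [[0, 0, 0], 0],
    [[0, 0, 0], 0]
  ]
}}

```text
clock: 20.12
position: [0.5959, -0.0115, 0.0985]
tool_rot: [3.142, 0.001, 0.078]
force: [-0.5, -0.2, -1.6]
grip_width: 0.009
```

```bash
python3 look.py s15
```

```text
20.125 [ 0.59591427 -0.01149479  0.09851035] 4.440510599672107 F [-0.48 -0.24 -1.58] M [-0.03  0.2   0.  ] 0.00895560016080577
```

View pics/s15z.png

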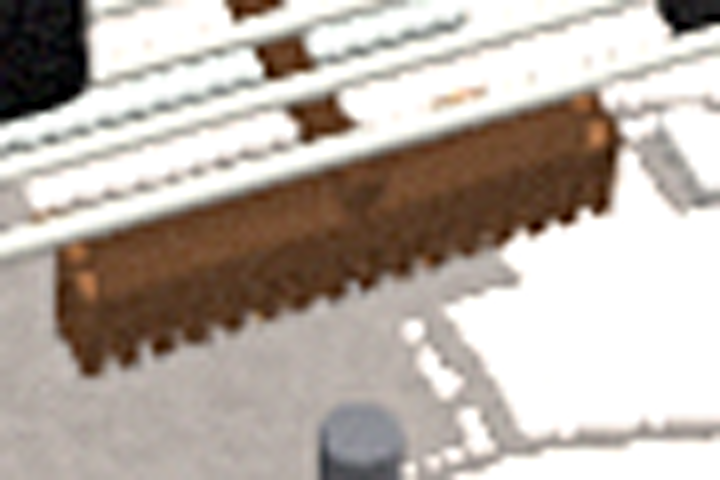

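{"api": "servo_tool", "payload": {
  "targets": [
    [[0.06, 0, 0], 0],
    [[0, 0, 0.3], 0],
    [[0, 0, 0.2], 0],
    [[0, 0, 0.08], 0],
    [[0, 0, 0], 0]
  ]
}}

```text
clock: 20.8
position: [0.5993, -0.0113, 0.0694]
tool_rot: [3.142, 0.001, 0.077]
force: [-0.2, -0.0, -2.4]
grip_width: 0.0094
```

```bash
python3 look.py s16
```

```text
20.8 [ 0.59932586 -0.011295    0.06937103] 4.436526031493173 F [-0.19 -0.01 -2.39] M [-0.02  0.14  0.02] 0.009378442555100777
```

View pics/s16z.png

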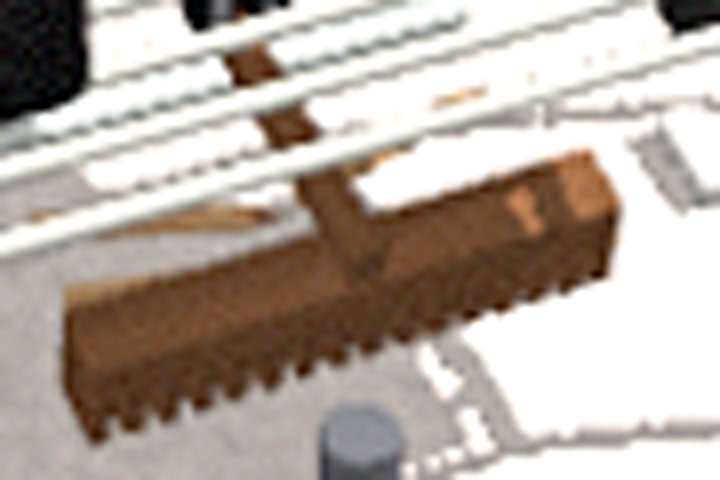

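{"api": "servo_tool", "payload": {
  "targets": [
    [[0, 0, 0.06], 0],
    [[0, 0, 0.06], 0],
    [[0, 0, 0.04], 0],
    [[0, 0, 0], 0]
  ],
  "gripper": -1,
  "newtons": 50
}}

```text
clock: 21.35
position: [0.5993, -0.0113, 0.0618]
tool_rot: [3.142, 0.0, 0.077]
force: [-4.4, -0.2, 5.5]
grip_width: 0.0097
```

{"api": "servo_tool", "payload": {
  "targets": [
    [[0, 0, 0.04], 0],
    [[0, 0, 0.04], 0],
    [[0, 0, 0], 0]
  ],
  "gripper": -1,
  "newtons": 20
}}

```text
clock: 21.72
position: [0.5992, -0.0114, 0.0579]
tool_rot: [3.141, 0.001, 0.077]
force: [-7.4, -0.4, 9.1]
grip_width: 0.0096
```

```bash
python3 look.py s17
```

```text
21.725 [ 0.59921103 -0.01137568  0.05791139] 4.4311487626677275 F [-7.37 -0.45  9.11] M [-0.07  1.03  0.01] 0.009641737082933588
```

View pics/s17z.png

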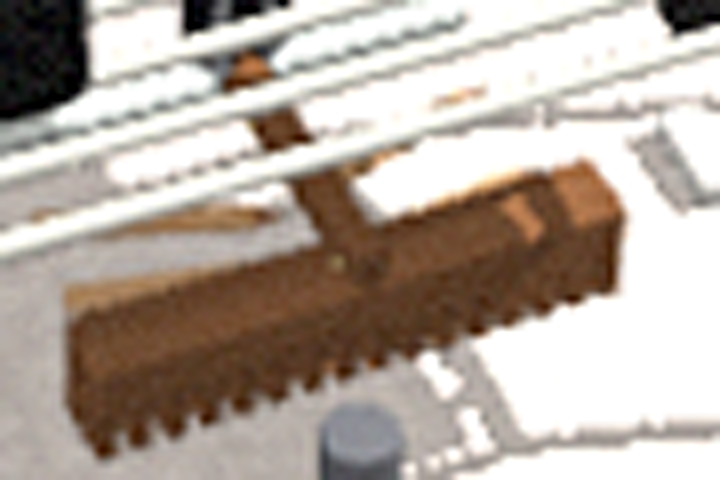

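{"api": "servo_tool", "payload": {
  "targets": [
    [[0, 0, 0], 0],
    [[0, 0, 0], 0],
    [[0, 0, 0.03], 0],
    [[0, 0, 0.03], 0],
    [[0, 0, 0], 0]
  ],
  "gripper": -0.68,
  "newtons": 20
}}

```text
clock: 22.4
position: [0.5995, -0.0112, 0.0546]
tool_rot: [-3.141, 0.0, 0.077]
force: [-1.8, -0.3, 1.5]
grip_width: 0.0137
```

```bash
python3 look.py s18
```

```text
22.4 [ 0.59951838 -0.01120913  0.05458592] 4.43716249129101 F [-1.77 -0.26  1.54] M [-0.01  0.31 -0.04] 0.013733368689982985
```

View pics/s18z.png

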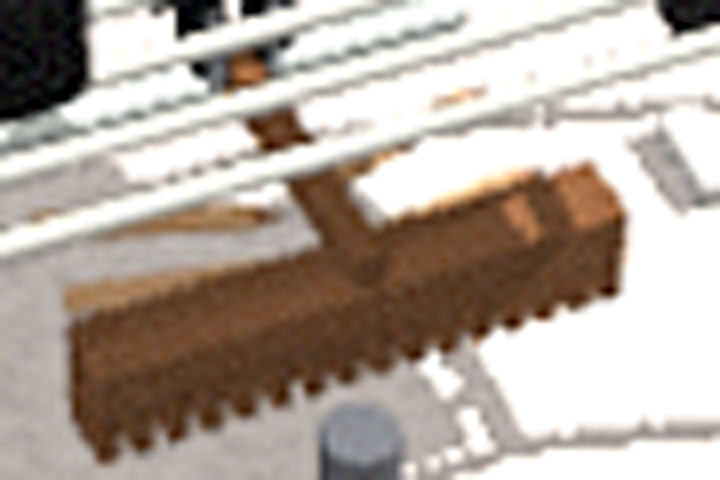

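{"api": "servo_tool", "payload": {
  "targets": [
    [[0, 0, 0.04], 0],
    [[0, 0, 0.04], 0],
    [[0, 0, 0], 0]
  ]
}}

```text
clock: 22.82
position: [0.5994, -0.0113, 0.0506]
tool_rot: [3.142, 0.0, 0.077]
force: [-3.6, 0.7, 3.5]
grip_width: 0.0135
```

{"api": "servo_tool", "payload": {
  "targets": [
    [[0, 0, 0], 0],
    [[0, 0, 0], 0],
    [[0, 0, 0], 0]
  ],
  "gripper": -1,
  "newtons": 60
}}

```text
clock: 23.2
position: [0.5995, -0.0112, 0.0508]
tool_rot: [-3.142, -0.0, 0.077]
force: [-4.8, -0.0, 3.1]
grip_width: 0.0119
```

```bash
python3 look.py s19; python3 - <<'E'
from h import *
for p in[(105,460),(615,293)]:print(pt("scene",275+p[0]/8,200+p[1]/8,.0))
E
```

```text
23.2 [ 0.59954599 -0.01124212  0.05084349] 4.436847210799192 F [-4.81 -0.04  3.08] M [-0.02  0.73  0.01] 0.011859228270582289
[ 0.7165803 -0.0991803  0.       ]
[0.70137231 0.09514783 0.        ]
```

View pics/s19z.png

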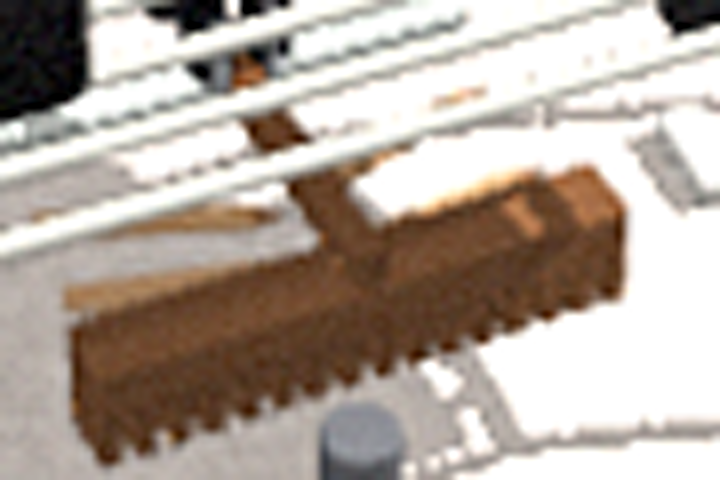

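{"api": "servo_tool", "payload": {
  "targets": [
    [[-0.06, 0, -0.02], 0],
    [[-0.12, 0, 0], 0],
    [[-0.16, 0, 0], 0],
    [[-0.16, 0, 0], 0],
    [[-0.16, 0, 0], 0],
    [[-0.16, 0, 0], 0],
    [[-0.16, 0, 0], 0],
    [[-0.12, 0, 0], 0],
    [[0, 0, 0], 0]
  ]
}}

```text
clock: 24.38
position: [0.544, -0.0156, 0.0518]
tool_rot: [3.142, 0.001, 0.077]
force: [-2.2, -0.1, 1.2]
grip_width: 0.012
```

```bash
python3 - <<'E'
from h import *
s=bot.observe();print(s['clock'],s['position'],s['tool_rot'],s['force'].round(1),s['moment'].round(2))
f=bot.grab_frame('scene');cv2.imwrite('pics/s20f.png',f)
cv2.imwrite('pics/s20.png',cv2.resize(cv2.convertScaleAbs(f[165:255,260:370],alpha=1.4),None,fx=6.5,fy=6.5,interpolation=cv2.INTER_CUBIC))
E
```

```text
24.375 [ 0.54403461 -0.01561632  0.05178957] [3.14152240e+00 9.16770848e-04 7.73710170e-02] [-2.2 -0.1  1.2] [-0.05  0.48  0.01]
```

View pics/s20.png

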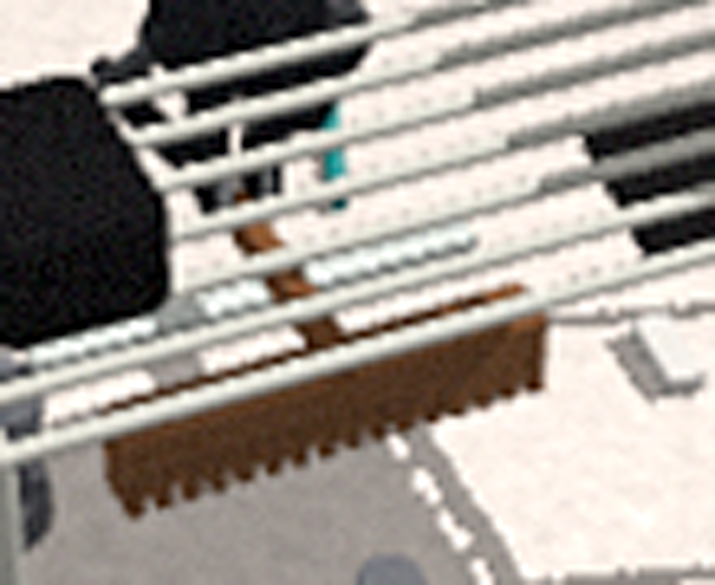

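{"api": "servo_tool", "payload": {
  "targets": [
    [[-0.08, 0, 0], 0],
    [[-0.1, 0, 0], 0],
    [[-0.1, 0, 0], 0],
    [[-0.1, 0, 0], 0],
    [[-0.06, 0, 0], 0],
    [[0, 0, 0], 0]
  ]
}}

```text
clock: 25.18
position: [0.5222, -0.0173, 0.0518]
tool_rot: [3.142, 0.001, 0.077]
force: [-2.4, -0.1, 1.0]
grip_width: 0.012
```

{"api": "servo_tool", "payload": {
  "targets": [
    [[-0.06, 0, 0], 0],
    [[-0.06, 0, 0], 0],
    [[-0.02, 0, 0], 0],
    [[0, 0, 0], 0]
  ]
}}

```text
clock: 25.68
position: [0.5156, -0.0178, 0.0518]
tool_rot: [3.142, 0.0, 0.077]
force: [-0.7, -0.1, 0.3]
grip_width: 0.0118
```

```bash
python3 - <<'E'
from h import *
s=bot.observe();print(s['clock'],s['position'],s['tool_rot'],s['force'].round(1),s['moment'].round(2))
f=bot.grab_frame('scene');cv2.imwrite('pics/s21f.png',f)
cv2.imwrite('pics/s21.png',cv2.resize(cv2.convertScaleAbs(f[165:255,260:370],alpha=1.4),None,fx=6.5,fy=6.5,interpolation=cv2.INTER_CUBIC))
f=bot.grab_frame('top');cv2.imwrite('pics/t21f.png',f)
cv2.imwrite('pics/t21.png',cv2.resize(f[130:260,230:400],None,fx=4.5,fy=4.5,interpolation=cv2.INTER_CUBIC))
E
```

```text
25.675 [ 0.51561967 -0.01775387  0.05180134] [3.14157449e+00 3.09026084e-04 7.74963789e-02] [-0.7 -0.1  0.3] [ 0.05  0.18 -0.04]
```

View pics/s21.png

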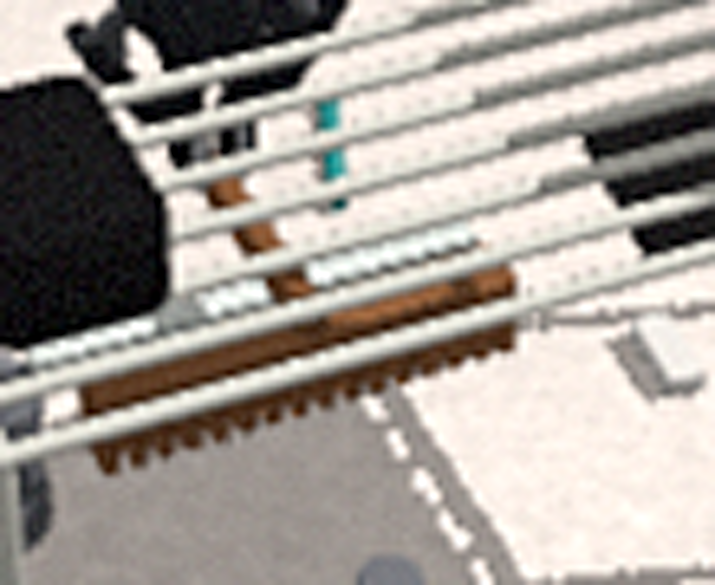

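View pics/t21.png

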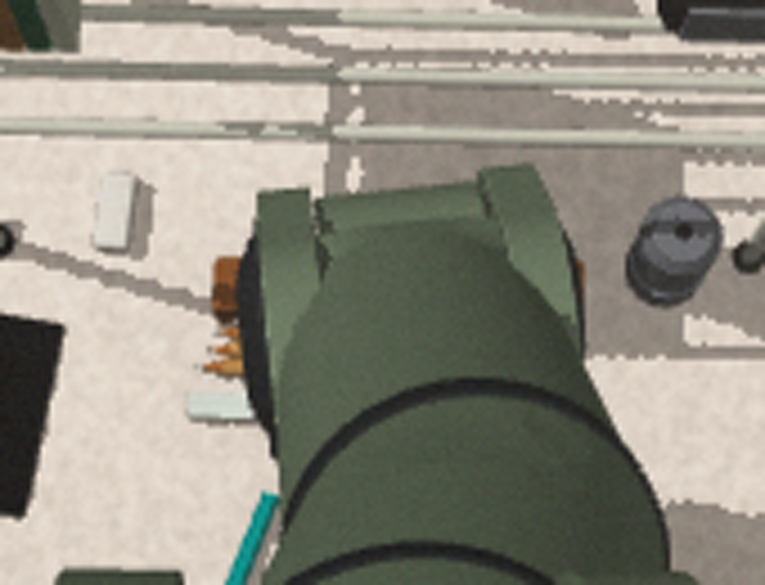

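{"api": "servo_tool", "payload": {
  "targets": [
    [[-0.04, 0, 0], 0],
    [[-0.04, 0, 0], 0],
    [[0, 0, 0], 0]
  ]
}}

```text
clock: 26.15
position: [0.5115, -0.0181, 0.0518]
tool_rot: [-3.142, 0.0, 0.077]
force: [-0.3, -0.3, 0.9]
grip_width: 0.0118
```

{"api": "servo_tool", "payload": {
  "targets": [
    [[-0.04, 0, 0], 0],
    [[-0.03, 0, 0], 0],
    [[0, 0, 0], 0]
  ]
}}

```text
clock: 26.52
position: [0.5081, -0.0184, 0.0518]
tool_rot: [3.142, 0.0, 0.077]
force: [-0.6, -0.5, -0.7]
grip_width: 0.0118
```

{"api": "servo_tool", "payload": {
  "targets": [
    [[-0.04, 0, 0], 0],
    [[0, 0, 0], 0]
  ]
}}

```text
clock: 26.78
position: [0.5062, -0.0185, 0.0518]
tool_rot: [-3.142, 0.0, 0.077]
force: [0.5, 0.9, 0.4]
grip_width: 0.0119
```

```bash
python3 - <<'E'
from h import *
s=bot.observe();print(s['clock'],s['position'],s['force'].round(1),s['moment'].round(2))
f=bot.grab_frame('top');cv2.imwrite('pics/t22f.png',f)
cv2.imwrite('pics/t22.png',cv2.resize(f[175:225,265:290],None,fx=10,fy=10,interpolation=cv2.INTER_CUBIC))
E
```

```text
26.775 [ 0.50617457 -0.01850421  0.05180895] [0.5 0.9 0.4] [-0.06  0.03  0.01]
```

View pics/t22.png

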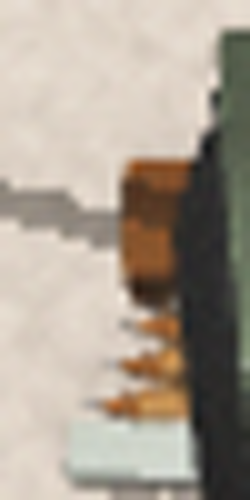

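{"api": "servo_tool", "payload": {
  "targets": [
    [[-0.04, 0, 0], 0],
    [[0, 0, 0], 0]
  ]
}}

```text
clock: 27.08
position: [0.5047, -0.0185, 0.0519]
tool_rot: [-3.141, -0.001, 0.077]
force: [2.7, 1.3, -1.2]
grip_width: 0.0118
```

{"api": "servo_tool", "payload": {
  "targets": [
    [[-0.03, 0, 0], 0],
    [[0, 0, 0], 0]
  ]
}}

```text
clock: 27.32
position: [0.5032, -0.0187, 0.052]
tool_rot: [-3.142, -0.001, 0.077]
force: [5.1, 1.1, -0.6]
grip_width: 0.0121
```

{"api": "servo_tool", "payload": {
  "targets": [
    [[-0.03, 0, 0], 0],
    [[0, 0, 0], 0],
    [[0, 0, 0], 0]
  ]
}}

```text
clock: 27.7
position: [0.5021, -0.0188, 0.0521]
tool_rot: [-3.141, -0.002, 0.077]
force: [6.2, 2.0, 0.1]
grip_width: 0.0118
```

```bash
python3 - <<'E'
from h import *
s=bot.observe();print(s['clock'],s['position'],s['force'].round(1),s['moment'].round(2))
f=bot.grab_frame('scene');cv2.imwrite('pics/s23f.png',f)
cv2.imwrite('pics/s23.png',cv2.resize(cv2.convertScaleAbs(f[165:255,260:370],alpha=1.4),None,fx=6.5,fy=6.5,interpolation=cv2.INTER_CUBIC))
f=bot.grab_frame('top')
cv2.imwrite('pics/t23.png',cv2.resize(f[175:225,265:290],None,fx=10,fy=10,interpolation=cv2.INTER_CUBIC))
E
```

```text
27.7 [ 0.50209551 -0.01876207  0.05209096] [6.2 2.  0.1] [ 0.4  -1.54 -0.15]
```

View pics/s23.png

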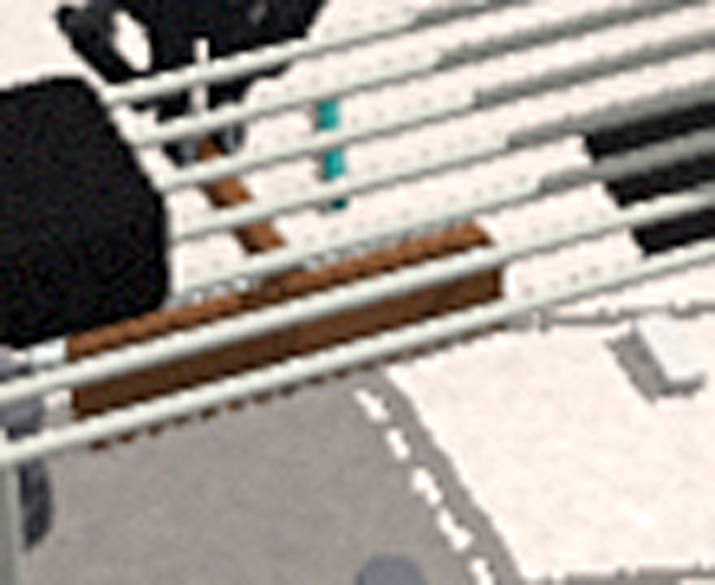

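View pics/t23.png

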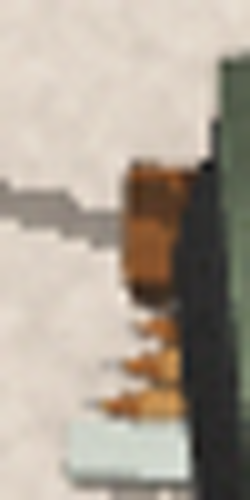

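```bash
python3 -c "
from h import *
rows([(.512,-.018,.0525,4.4),(.512,-.018,.13,4.4),(.45,.13,.14,0),(.433,.25,.14,-4)],maxs=.042)
"
```

```text
10 rows; end [ 0.4332  0.2502  0.1401 -4.0178]
[[[0.2, 0.0, -0.01], 0.01], [[-0.0, 0.0, -0.77], -0.0], [[-0.0, 0.0, -0.78], -0.0], [[-0.25, -0.76, -0.05], 0.22], [[-0.27, -0.76, -0.05], 0.22], [[-0.28, -0.75, -0.05], 0.22], [[-0.3, -0.74, -0.05], 0.22], [[-0.11, -0.8, 0.0], 0.27], [[-0.13, -0.8, 0.0], 0.26], [[-0.15, -0.8, 0.0], 0.27]]
```

{"api": "servo_tool", "payload": {
  "targets": [
    [[0.1, 0, 0], 0],
    [[0.1, 0, -0.02], 0],
    [[0, 0, -0.3], 0],
    [[0, 0, -0.7], 0],
    [[0, 0, -0.6], 0],
    [[-0.4, -0.7, -0.04], 0.22],
    [[-0.4, -0.76, -0.04], 0.22],
    [[-0.3, -0.76, -0.04], 0.22],
    [[-0.2, -0.76, -0.04], 0.22],
    [[-0.1, -0.8, 0], 0.26],
    [[-0.1, -0.8, 0], 0.26],
    [[-0.1, -0.8, 0], 0.26]
  ],
  "gripper": -1,
  "newtons": 90
}}

```text
clock: 29.3
position: [0.4264, 0.2486, 0.1417]
tool_rot: [3.142, -0.0, -0.068]
force: [1.1, 0.2, -1.5]
grip_width: 0.011
```

```bash
python3 - <<'E'
from h import *
s=bot.observe();print(s['clock'],s['position'],s['force'].round(1),s['moment'].round(2),s['tool_rot'],s['grip_width'])
f=bot.grab_frame('scene');cv2.imwrite('pics/s24f.png',f)
f=bot.grab_frame('top');cv2.imwrite('pics/t24f.png',f)
cv2.imwrite('pics/t24.png',cv2.resize(f[160:240,250:390],None,fx=5.5,fy=5.5,interpolation=cv2.INTER_CUBIC))
E
```

```text
29.3 [0.42644474 0.24858433 0.14169244] [ 1.1  0.2 -1.5] [ 0.02  0.17 -0.05] [ 3.14157414e+00 -1.67608090e-04 -6.81483511e-02] 0.010966396580670463
```

View pics/t24.png

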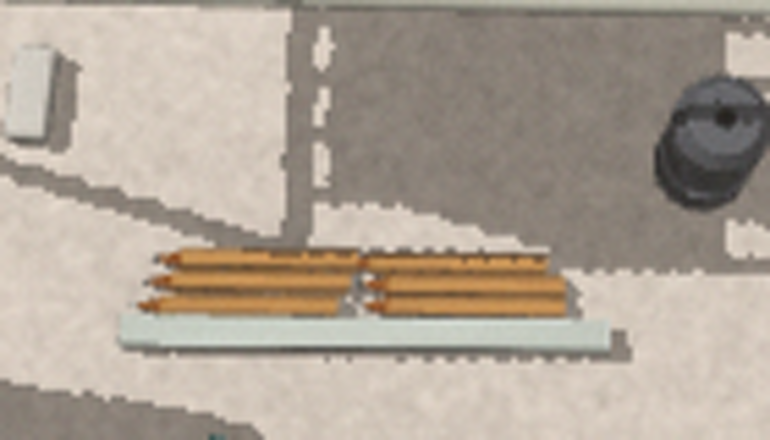

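View pics/t24f.png

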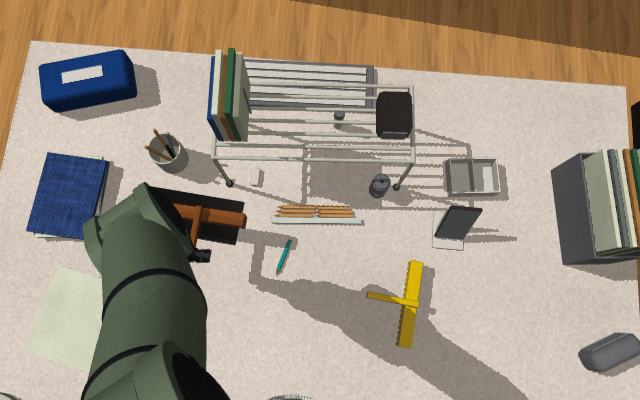

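View pics/s24f.png

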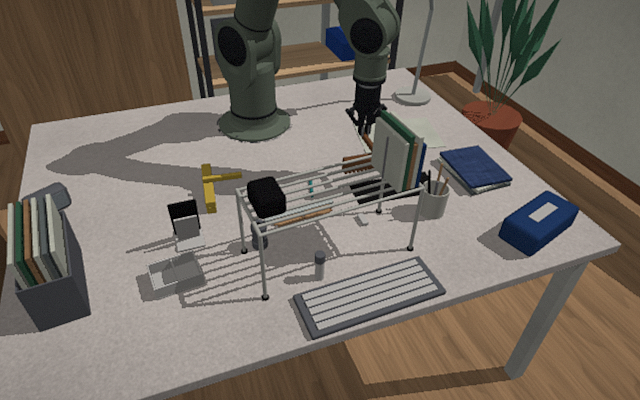

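Top view shows all six pencils flat in two columns of three rows (px 277–355, 206–216), tight against the strip. Next, the rake goes back to its pad.

```bash
python3 -c "
from h import *
rows([(.447,.315,.12,-4.9),(.447,.315,.078,-4.9)],maxs=.03)
"
```

```text
5 rows; end [ 0.4469  0.3149  0.0781 -4.9095]
[[[0.11, -0.43, 0.14], 0.09], [[0.11, -0.43, 0.15], 0.08], [[0.11, -0.43, 0.14], 0.09], [[0.0, -0.0, 0.42], -0.0], [[0.0, -0.0, 0.42], -0.0]]
```

{"api": "servo_tool", "payload": {
  "targets": [
    [[0.12, -0.44, 0.1], 0.08],
    [[0.12, -0.44, 0.1], 0.1],
    [[0.1, -0.42, 0.1], 0.08],
    [[0, 0, 0.3], 0],
    [[0, 0, 0.4], 0],
    [[0, 0, 0], 0],
    [[0, 0, 0], 0]
  ]
}}

```text
clock: 30.28
position: [0.4489, 0.3106, 0.0915]
tool_rot: [-3.142, -0.0, -0.091]
force: [0.7, 1.1, -1.3]
grip_width: 0.0105
```

```bash
python3 - <<'E'
from h import *
s=bot.observe();print(s['clock'],s['position'],s['force'].round(1),s['moment'].round(2),np.degrees(s['tool_rot'][2]),s['grip_width'])
f=bot.grab_frame('top');cv2.imwrite('pics/t25f.png',f)
cv2.imwrite('pics/t25.png',cv2.resize(f[160:260,120:260],None,fx=5.5,fy=5.5,interpolation=cv2.INTER_CUBIC))
E
```

```text
30.275 [0.44885835 0.31058801 0.09148452] [ 0.7  1.1 -1.3] [0.03 0.17 0.05] -5.188424675994924 0.010460077913592354
```

View pics/t25.png

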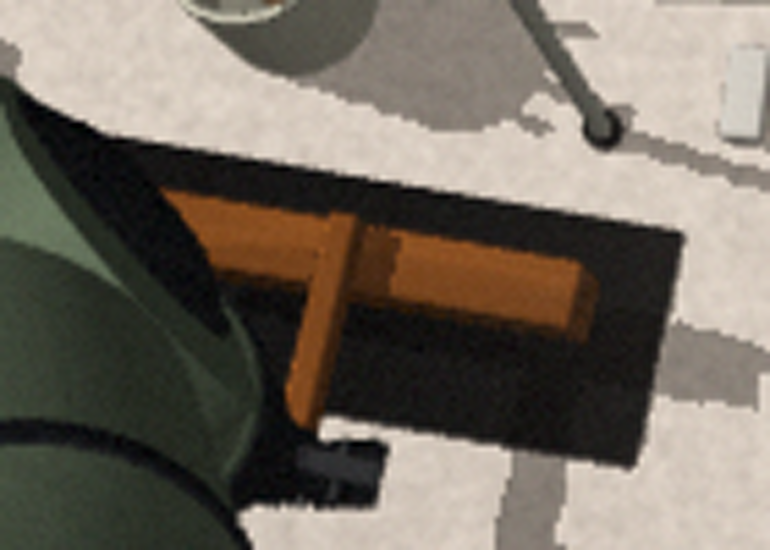

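```bash
python3 - <<'E'
from h import *
q=lambda p,z:pt("top",120+p[0]/5.5,160+p[1]/5.5,z)
a=q((586,262),.0837);b=q((570,330),.0837);print(a,b,"len",np.linalg.norm(a-b))
m=(a+b)/2;s=bot.observe();T=s['position'];y=s['tool_rot'][2];c=np.array([np.cos(y),np.sin(y)]);l=np.array([-np.sin(y),np.cos(y)])
print("rel along,lat of right end",(m[:2]-T[:2])@c,(m[:2]-T[:2])@l)
# front top edge yaw
u=q((170,190),.0837);v=q((586,262),.0837);d=u-v;print("yaw",np.degrees(np.arctan2(-d[0],d[1])))
E
```

```text
[0.55345234 0.19604233 0.0837    ] [0.52386857 0.19918581 0.0837    ] len 0.029750308966787882
rel along,lat of right end 0.09951637688119222 -0.10466109829881619
yaw -5.170208134941652
```

{"api": "servo_tool", "payload": {
  "targets": [
    [[-0.08, -0.1, 0.1], 0],
    [[0, -0.1, 0.2], 0],
    [[0, 0, 0.2], 0],
    [[0, 0, 0.12], 0],
    [[0, 0, 0], 0],
    [[0, 0, 0], 0]
  ]
}}

```text
clock: 31.08
position: [0.4458, 0.3213, 0.0599]
tool_rot: [-3.141, -0.0, -0.09]
force: [0.6, -0.7, -2.3]
grip_width: 0.0105
```

```bash
python3 - <<'E'
from h import *
s=bot.observe();print(s['clock'],s['position'],s['force'].round(1),s['moment'].round(2),np.degrees(s['tool_rot'][2]),s['grip_width'])
f=bot.grab_frame('top');cv2.imwrite('pics/t26f.png',f)
cv2.imwrite('pics/t26.png',cv2.resize(f[160:260,120:260],None,fx=5.5,fy=5.5,interpolation=cv2.INTER_CUBIC))
E
```

```text
31.075 [0.44575475 0.32130637 0.05993357] [ 0.6 -0.7 -2.3] [-0.02  0.2   0.01] -5.169676617488077 0.0104998157185153
```

View pics/t26.png

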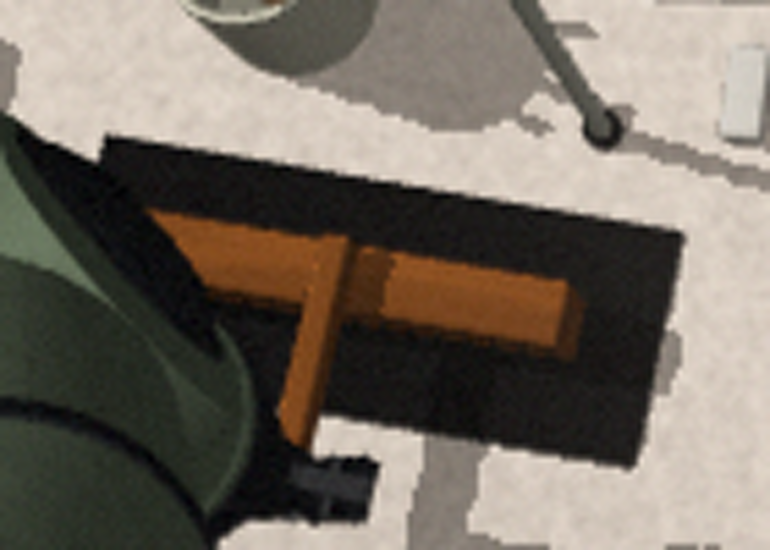

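```bash
python3 - <<'E'
from h import *
q=lambda p,z:pt("top",120+p[0]/5.5,160+p[1]/5.5,z)
print((q((570,281),.052)+q((555,347),.052))/2)
P=[(107,137),(683,234),(634,467)];W=[q(p,.003) for p in P];print(W,(W[0]+W[2])/2)
E
```

```text
[0.53616804 0.20941083 0.052     ]
[array([0.60939158, 0.43655542, 0.003     ]), array([0.58628792, 0.16918425, 0.003     ]), array([0.47874458, 0.17883096, 0.003     ])] [0.54406808 0.30769319 0.003     ]
```

Centred to within about 2 mm. I'll lower the last 5 mm to contact, loosen, let it settle, then open.

{"api": "servo_tool", "payload": {
  "targets": [
    [[0, 0.02, 0.05], 0],
    [[0, 0, 0.04], 0],
    [[0, 0, 0], 0]
  ]
}}

```text
clock: 31.5
position: [0.4456, 0.3203, 0.0552]
tool_rot: [3.142, 0.0, -0.09]
force: [-0.6, -0.2, 0.1]
grip_width: 0.0106
```

{"api": "servo_tool", "payload": {
  "targets": [
    [[0, 0, 0.02], 0],
    [[0, 0, 0], 0],
    [[0, 0, 0], 0]
  ],
  "gripper": -0.66,
  "newtons": 20
}}

```text
clock: 31.88
position: [0.4456, 0.3204, 0.0544]
tool_rot: [-3.141, -0.0, -0.09]
force: [-0.1, -0.4, -0.0]
grip_width: 0.0143
```

{"api": "servo_tool", "payload": {
  "targets": [
    [[0, 0, 0], 0],
    [[0, 0, 0], 0],
    [[0, 0, 0], 0],
    [[0, 0, 0], 0]
  ],
  "gripper": 0
}}

```text
clock: 32.38
position: [0.4455, 0.3204, 0.0543]
tool_rot: [-3.142, 0.0, -0.09]
force: [-0.6, 0.1, -0.6]
grip_width: 0.0429
```

```bash
python3 - <<'E'
from h import *
s=bot.observe();print(s['clock'],s['position'],s['force'].round(1),s['moment'].round(2),np.degrees(s['tool_rot'][2]),s['grip_width'])
f=bot.grab_frame('top');cv2.imwrite('pics/t27f.png',f)
cv2.imwrite('pics/t27.png',cv2.resize(f[160:260,120:260],None,fx=5.5,fy=5.5,interpolation=cv2.INTER_CUBIC))
E
```

```text
32.375 [0.44553385 0.3203737  0.05432135] [-0.6  0.1 -0.6] [ 0.    0.01 -0.03] -5.163933397863475 0.04288711930106036
```

View pics/t27.png

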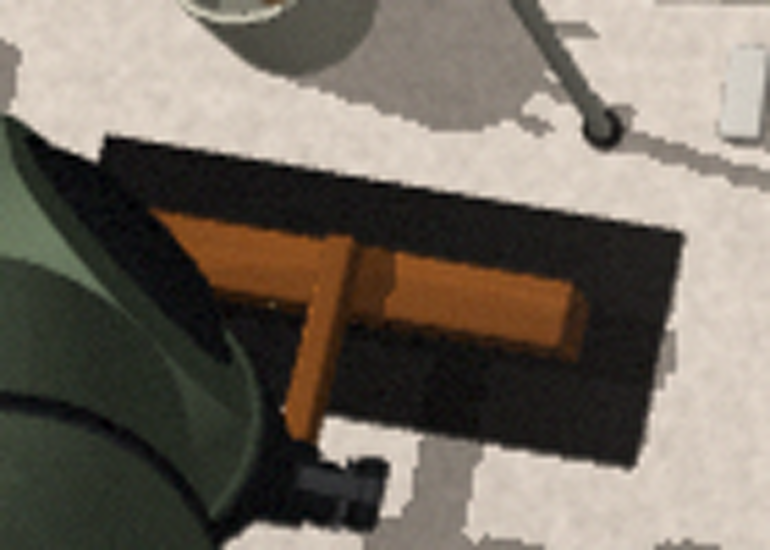

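Released and standing. I'll raise the arm straight up, move it away and check.

{"api": "servo_tool", "payload": {
  "targets": [
    [[0, 0, -0.4], 0],
    [[0, 0, -0.8], 0],
    [[0, 0, -0.9], 0],
    [[0, 0, -0.9], 0],
    [[0, 0.9, -0.3], 0],
    [[0, 0.9, 0], 0],
    [[0, 0.9, 0], 0],
    [[0, 0.9, 0], 0],
    [[0, 0.9, 0], 0],
    [[0, 0.9, 0], 0],
    [[0, 0.9, 0], 0],
    [[0, 0.9, 0], 0]
  ]
}}

```text
clock: 33.92
position: [0.4129, -0.0396, 0.2195]
tool_rot: [-3.141, -0.0, -0.09]
force: [0.4, -0.0, -0.4]
grip_width: 0.0425
```

{"api": "servo_tool", "payload": {
  "targets": [
    [[0, 0.9, 0], 0],
    [[-0.1, 0.9, 0], 0],
    [[-0.2, 0.9, 0], 0],
    [[-0.2, 0.9, 0], 0],
    [[-0.2, 0.9, 0], 0],
    [[-0.2, 0.8, 0], 0],
    [[0, 0, 0], 0]
  ]
}}

```text
clock: 34.8
position: [0.3432, -0.3004, 0.2193]
tool_rot: [3.141, 0.0, -0.094]
force: [-0.2, 0.9, -0.3]
grip_width: 0.0426
```

```bash
python3 - <<'E'
from h import *
s=bot.observe();print(s['clock'],s['position'],s['force'].round(1))
f=bot.grab_frame('scene');cv2.imwrite('pics/s28f.png',f)
cv2.imwrite('pics/s28.png',cv2.resize(f[150:260,240:440],None,fx=4,fy=4,interpolation=cv2.INTER_CUBIC))
f=bot.grab_frame('top');cv2.imwrite('pics/t28f.png',f)
cv2.imwrite('pics/t28.png',cv2.resize(f[170:265,120:380],None,fx=3,fy=3,interpolation=cv2.INTER_CUBIC))
cv2.imwrite('pics/t28p.png',cv2.resize(f[195:230,265:370],None,fx=7.5,fy=7.5,interpolation=cv2.INTER_CUBIC))
E
```

```text
34.8 [ 0.34317013 -0.30038289  0.21933039] [-0.2  0.9 -0.3]
```

View pics/s28.png

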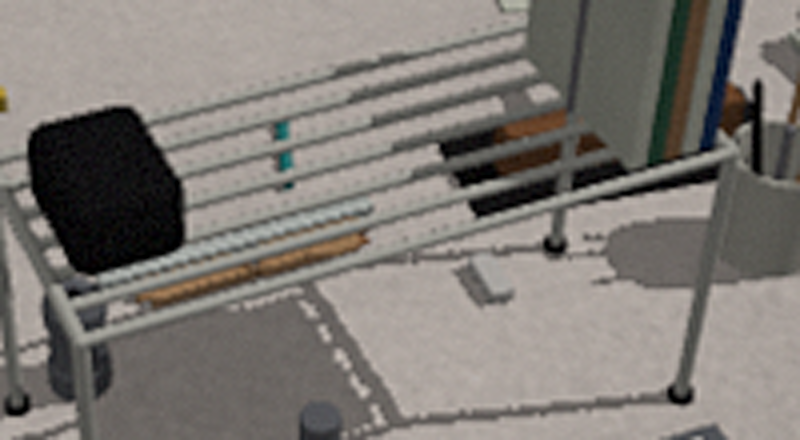

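View pics/t28f.png

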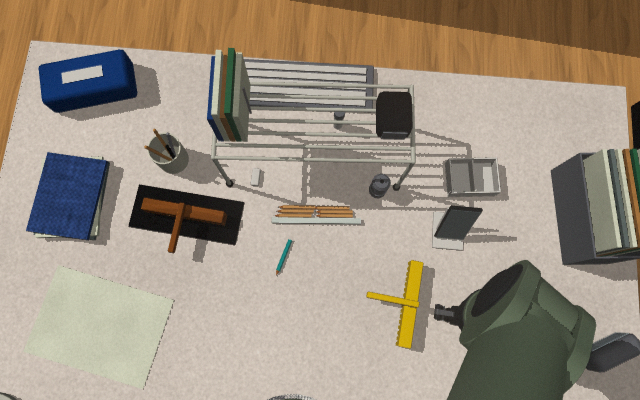

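View pics/t28p.png

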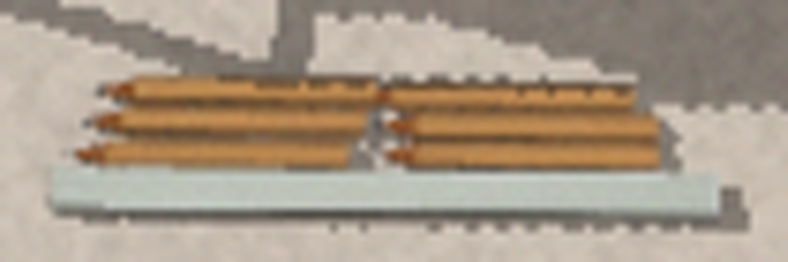

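View pics/t28.png

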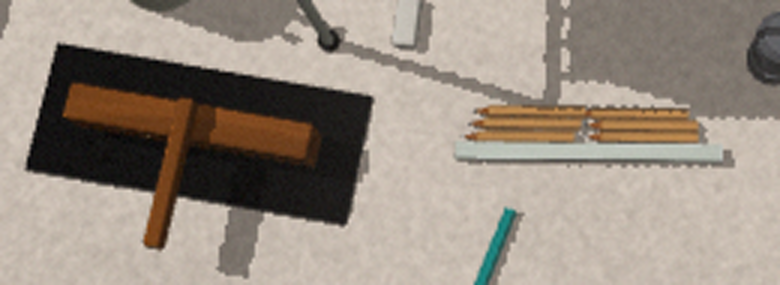

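```bash
python3 - <<'E'
from h import *
q=lambda p,z:pt("top",120+p[0]/3,170+p[1]/3,z)
T=np.array([q(p,.047) for p in[(70,83),(313,126),(306,161),(64,117)]]);print("head",T.mean(0))
W=np.array([q(p,.003) for p in[(58,44),(372,97),(345,224),(27,170)]]);print("pad",W.mean(0))
d=T[1]-T[0];print("yaw",np.degrees(np.arctan2(d[0],-d[1])))
q=lambda p,z:pt("top",265+p[0]/7.5,195+p[1]/7.5,z)
for n,a,b in[("strip",(50,172),(718,172)),("A",(135,77),(378,79)),("D",(395,87),(633,88)),("B",(125,112),(368,113)),("E",(415,113),(657,115)),("C",(108,143),(352,146)),("F",(415,145),(657,147))]:
    u,v=q(a,.009 if n!="strip" else .012),q(b,.009 if n!="strip" else .012);d=v-u
    print(n,((u+v)/2)[:2].round(4),"yaw",np.degrees(np.arctan2(d[0],-d[1])).round(1))
a=cv2.imread('pics/top0.png');b=cv2.imread('pics/t28f.png')
for n,r in[("eraser",(168,188,248,262)),("sharp",(172,200,366,394)),("cup",(130,175,140,190)),("glue",(108,128,330,348)),("clip",(155,200,440,500)),("phone",(203,250,430,485)),("shelf",(80,165,205,415))]:
    print(n,np.abs(a[r[0]:r[1],r[2]:r[3]].astype(int)-b[r[0]:r[1],r[2]:r[3]]).mean().round(2))
E
```

```text
head [0.54493427 0.30688448 0.047     ]
pad [0.54447004 0.30784123 0.003     ]
yaw -5.368494528477117
strip [ 0.5606 -0.0132] yaw 4.8
A [0.5892 0.0315] yaw 4.3
D [ 0.5932 -0.0537] yaw 4.6
B [0.5773 0.0337] yaw 4.6
E [ 0.5849 -0.0616] yaw 4.3
C [0.5661 0.0382] yaw 4.1
F [ 0.5741 -0.0624] yaw 4.3
eraser 7.2
sharp 5.05
cup 5.85
glue 5.95
clip 6.03
phone 5.41
shelf 6.22
```

```bash
python3 -c "
from workcell import bot
print(bot.job_done())"
```

```text
the job is handed in; nothing more can be done
None
```

The six pencils are combed up behind the strip and the wooden rake is back on its pad. I handed the job in at about 35 s of the 64 s allowed.

**How it went:** The gripper would have met the shelf before the level rake reached the two rearmost pencils. I let the head tip nose-down a few degrees in the grip and drew those two pencils forward in five short pressing strokes. Then I set the rake flat behind all six and combed them to the strip until the force reached about 6 N.

**Last checks:**
- **Pencils:** they lie flat in three rows of two, tight behind the strip. They measure within about 0.7° of the strip's direction, which is the limit of what the pictures can show.
- **Rake:** it stands within about 1 mm of the pad centre. Its handle points to the robot, and it is turned about 0.4° from the pad. The gripper has let go and moved clear.
- **Other things:** the before and after pictures show no sign that the eraser, sharpener, glue stick, cup, phone stand, clip box or shelf moved. The eraser patch differed slightly more than the rest, but by eye it is in the same place.
- **Forces:** the highest reading I saw was about 12 N, while pressing the rake flat on the desk. I judged that as desk contact from the force and moment readings. The gripper was only about 4 mm from the shelf's front rod by my estimate, and nothing pointed to a touch.

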